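# Finish the vial pile and hold the mirror lid at 60 degrees

### The arm

A 6-joint arm with a two-finger parallel gripper is mounted at the origin on a cart in front of the work surface, level with it; the furniture and walls round the work are solid. World frame = base frame: x ahead of the robot, y to its left, z up, the work surface at z = 0. Lengths are in m, angles in rad, forces in N, time in s.
With the tool pointing down it reaches from about 0.25 to 0.775 m from the base axis. Payload 4 kg.
Tool frame: the origin (TCP) lies midway between the tips of the shut fingers; the grasp point (between the pads) lies robot.grasp_offset behind it (robot.grasp_offset is the distance from the TCP to the grasp point, in m); y points along the fingers, x is the direction in which the jaws open and shut, and the axes are right-handed (so a half turn about y gives the same grasp; the last joint's range is limited). The gripper opens to 94 mm and grips with 3 to 60 N. Pads are 16 mm wide; open, the fingers measure 119 mm over their backs; the gripper's body (75 mm by 177 mm) begins 78 mm behind the grasp point.
Start: joints at [1.148, 0.087, 1.371, -0, 1.684, -0.103], TCP at [0.173, 0.522, 0.185] pointing down, gripper open.
Joint ranges: [-3.1, 3.1], [-0.76, 2.03], [0.27, 2.55], [-1.08, 4.22], [0.17, 2.65], [-2.57, 2.57]. Speed limits (rad/s): [2.79, 2.79, 3.14, 3.14, 3.14, 3.14].

### API

Orientations are given as a unit quaternion [x, y, z, w].
In Python, from station import robot, eyes, close_job gives the robot as it stands.
- The arm moves only by the tool step_arm, never from a script. Its argument "deltas" is a list that holds one entry, the list of rows, each a list of 7 numbers: the shift along the tool's x, y, z in mm, then the turn, a rotation vector about the tool's x, y, z in degrees, then the finger opening in mm, from 0 to 94. In form: [[[dx, dy, dz, rx, ry, rz, grip], ...]]. A call has 1 to 8 rows; each row shifts and turns the commanded pose from where the row before left it, along the tool's axes as they then stand; what a row does not reach is not made up. A row lasts 1/12 s, in which the tool goes at most 41.7 mm and 7.16 degrees, less where a joint would pass 70% of its speed; a pose out of reach is approached as far as the arm can. A call with a gripper value outside its range is refused whole. The fingers move at their own pace and stop on an object; "force" is the grip in N (left out, the last holds). Time passes only in rows, so rows that do not move let the fingers close. It gives the time, the measured TCP pose, the force and the opening at its end, in the units of the state.
- robot.read_state(): the state, without advancing time (a new reading comes with each control period).
- eyes.grab_frame(name): name is "side" or "top"; returns the picture (384x512x3 uint8, red, green, blue); there is no depth.
- eyes.camera_params(name): a dict with "mtx" (3x3 intrinsics, pixels), "xyz" and "attitude" of the camera in the world. Camera axes: x right, y down, z forward; pixel columns grow to the right and rows downward; lengths in m; the calibration is good to about 2 mm. A picture is of the moment at which its call begins. camera_params takes no time and is no camera call.
- close_job(): hands the job in, once; it reports no verdict.
The state is a dict: "clock": time; "joint_pos": joint angles; "joint_vel": joint speeds; "joint_efforts": joint torques, N m; "tcp_pos": TCP position; "eef_rot": TCP orientation; "force": force on the tool from outside, world axes, zero at the start; "moment": the same for the moment, N m; "opening": finger opening in m.
Only numpy, scipy, OpenCV 4.12 (cv2) and the standard library are available. Lean on these libraries where they do the work, as an engineer would, in place of code of your own. Each camera call takes 0.05 s, during which the arm holds its last target.

### The job

Lay the loose vial from the table on top of the two vials in the viewing stand, lying in the groove between them and parallel to them with its ends about flush with theirs, and let go of it. Then bring the stand's mirror lid, which leans back open, forward to 60 degrees above its closed position, so that the camera sees the pile in the mirror, and finish while still holding it there: the lid would fall shut if let go. Do not let the lid drop shut, and leave the brass weight, the wooden stamp and the stamp pad where they are.

Things in the scene. Friction and masses are not known exactly. Their poses are not given: they have to be found in the camera images.
- stand: Viewing stand, fixed to the table, open on all sides: metal base plate 160 (x) by 156 (y) mm, top at 12 mm. Origin: centre of its underside on the table. x points from its front (robot side at yaw 0) to the hinge side, y along the hinge, z up. Two front posts (68 mm tall, x=-68, y=+-69) are the lid's rests; two hinge brackets (81 mm tall) stand at x=+68, y=+-70. Position and yaw vary.
- cradle (a point): Centre of the cradle floor, 22 mm in front of the stand's centre, 12 mm above the table; axes as the stand's. The two lower vials lie along y, 13 mm before and behind it, between side rails 16 mm high; end ledges 5 mm high stand 27 to 33 mm from the centre along y; beyond them it is free for 30 mm. A third vial in the groove has its middle 35 mm above this point.
- mirror_lid (a joint): Angle of the mirror lid in rad: 0 = closed (level, on the front posts), growing as it opens up and back; 1.047 = 60 degrees. It starts leaning back against its stop at 1.85 (106 degrees). Freely hinged, about 0.3 kg: forward of vertical (1.57) it falls shut by its weight. Panel 128 mm wide, 6 mm thick, reaching 138 mm from the hinge.
- lid_hinge (a point): Middle of the lid's hinge axis, 74 mm above the table and 68 mm behind the stand's centre (stand's +x); the axis is parallel to the stand's y axis.
- lid_bar (a point): Middle of the round handle bar on the lid's free edge: 10 mm thick, 90 mm long, parallel to the hinge, 166 mm from the hinge axis, 28 mm beyond the panel's edge, in its plane, on two 9 mm stems at its ends (80 mm clear between). With the lid leaning back it is 234 mm above the table and can be pinched from above, one finger in front, one behind; it may turn between the fingers.
- vial_top: The loose vial to be laid on the pile: white with a screw cap, 26 mm in diameter, 52 mm long, about 30 g, lying on the table to the left of the stand. Origin: centre of its bottom end; its z axis runs along the vial to the cap, level. It can be gripped end to end.
- vial_top_mid (a point): Middle of that vial, on its axis (13 mm above the table at the start).
- vial_near_mid (a point): Middle of the lower vial on the front side (stand's -x) of the cradle, same size, lying along the stand's y; loose.
- vial_far_mid (a point): Middle of the lower vial on the hinge side of the cradle, same size, lying along the stand's y; loose.
- brass_weight: Bystander: brass check weight, 29 mm across, 30 mm tall, origin under its centre.
- wood_stamp: Bystander: wooden stamp, 28 x 52 x 76 mm, origin under its centre.
- stamp_pad: Bystander: flat black stamp pad, 62 x 92 x 18 mm, origin under its centre.
Mind the look-alikes: they are no part of the job. What is shaped like the part that bears vial_far_mid but blue is not meant. Leave any green look-alike of the vial_top alone.

How it is judged:
By the outcome, as a careful person would: the job done as asked, in the order asked, and still so for the second after the job is handed in, while the arm keeps its last pose, push and grip.
It also fails if it takes over 56 s, if anything falls off the work surface, if the arm or the gripper's body presses on something with over 40 N, if the wrist force passes 120 N, or if a joint passes its speed limit or range.

## Working session

There is one attempt and no reset: what is moved stays moved. The work goes in short steps, Python scripts to look and compute and a tool call to move; the robot and the scene stay as the last step left them, time stands still between calls to the robot, and variables do not carry over. Pictures are saved under pics/ and viewed, and the job is handed in when it is done.

Besides the shell and the picture viewer there is one more tool, called after "Emit:" as name(argument=value, ...) on one line, values as JSON. step_arm: Moves the arm, as the interface text tells. Its arguments: {"type":"object","properties":{"deltas":{"type":"array","items":{"type":"array","items":{"type":"array","items":{"type":"number"}}}},"force":{"type":"number"}},"required":["deltas"]}

```bash
ls; mkdir -p pics
python3 - <<'E'
from station import robot, eyes
import cv2
print(robot.read_state()); print(robot.grasp_offset)
for n in("side","top"):
    im=eyes.grab_frame(n); cv2.imwrite(f"pics/{n}0.png",im[:,:,::-1]); print(eyes.camera_params(n))
E
```

```text
pics
{'clock': 0.0, 'joint_pos': array([ 1.14790220e+00,  8.79642086e-02,  1.37227144e+00, -4.11617297e-05,
        1.68361476e+00, -1.03121627e-01]), 'joint_vel': array([-0.00024718, -0.00113641,  0.00076829, -0.00285892,  0.00073296,
       -0.00104013]), 'joint_efforts': array([ 3.32777136e-04, -3.40182173e+01, -3.02432871e+01,  7.15572434e-02,
        3.29791463e-02, -1.77074157e-04]), 'tcp_pos': array([0.17267034, 0.52154742, 0.1835905 ]), 'eef_rot': array([ 0.57363706,  0.41333361, -0.41470273, -0.57281542]), 'force': array([-0.08551573, -0.17438693, -0.44207201]), 'moment': array([ 0.01258447, -0.04370206, -0.01157405]), 'opening': 0.09379166639261305}
0.0188
{'mtx': array([[431.17980053,   0.        , 262.39138348],
       [  0.        , 431.17980053, 198.26258979],
       [  0.        ,   0.        ,   1.        ]]), 'xyz': array([-0.08490379, -0.86065936,  0.67575305]), 'attitude': array([ 0.82441537, -0.22933521,  0.12971194, -0.50091863])}
{'mtx': array([[490.49779854,   0.        , 240.65546886],
       [  0.        , 490.49779854, 189.54260074],
       [  0.        ,   0.        ,   1.        ]]), 'xyz': array([0.31759405, 0.15037013, 1.33985896]), 'attitude': array([-0.69897089,  0.7109095 , -0.05530896,  0.05466528])}
```

View pics/side0.png

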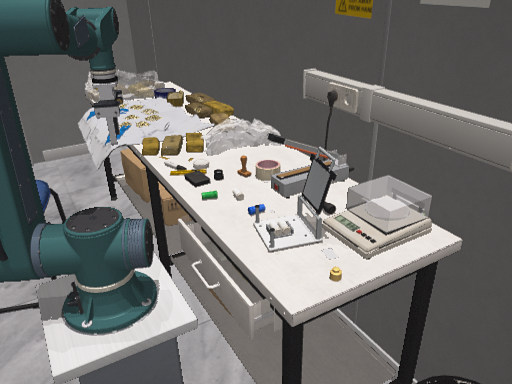

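View pics/top0.png

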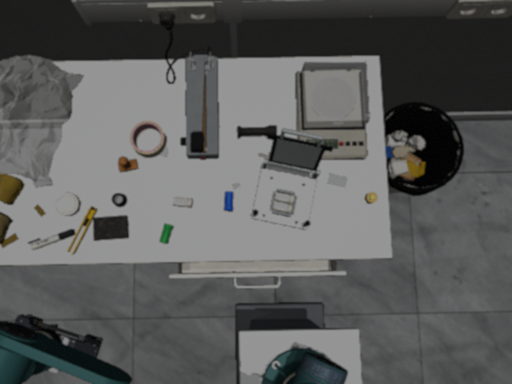

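```bash
cat > h.py <<'E'
import numpy as np, cv2
from scipy.spatial.transform import Rotation as R
from station import robot, eyes
P={n:eyes.camera_params(n) for n in("side","top")}
def ray(n,uv):
    p=P[n]; d=np.linalg.inv(p["mtx"])@[uv[0],uv[1],1]
    return p["xyz"],R.from_quat(p["attitude"]).as_matrix()@d
def onz(n,uv,z):
    o,d=ray(n,uv); return o+d*(z-o[2])/d[2]
def tri(us,ut):
    o1,d1=ray("side",us);o2,d2=ray("top",ut)
    d1=d1/np.linalg.norm(d1);d2=d2/np.linalg.norm(d2)
    s=np.linalg.lstsq(np.c_[d1,-d2],o2-o1,rcond=None)[0]
    a=o1+s[0]*d1;b=o2+s[1]*d2
    return (a+b)/2,np.linalg.norm(a-b)
def proj(n,X):
    p=P[n];c=R.from_quat(p["attitude"]).as_matrix().T@(np.asarray(X)-p["xyz"]);u=p["mtx"]@c
    return u[:2]/u[2]
E
python3 - <<'E'
import cv2
for n,(x0,x1,y0,y1) in {"side":(260,470,80,260),"top":(110,370,60,280)}.items():
    im=cv2.imread(f"pics/{n}0.png")[y0:y1,x0:x1]
    cv2.imwrite(f"pics/{n}0z.png",cv2.resize(im,None,fx=3 if n=="top" else 3.5,fy=3 if n=="top" else 3.5,interpolation=cv2.INTER_CUBIC)[:600,:800])
E
python3 - <<'E'
import cv2
for n,(x0,x1,y0,y1,f) in {"side":(220,345,145,255,5.4),"top":(160,330,115,240,4.7)}.items():
    im=cv2.imread(f"pics/{n}0.png")[y0:y1,x0:x1]
    cv2.imwrite(f"pics/{n}0y.png",cv2.resize(im,None,fx=f,fy=f,interpolation=cv2.INTER_CUBIC)[:600,:800])
E
```

```text
(no output)
```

View pics/side0y.png

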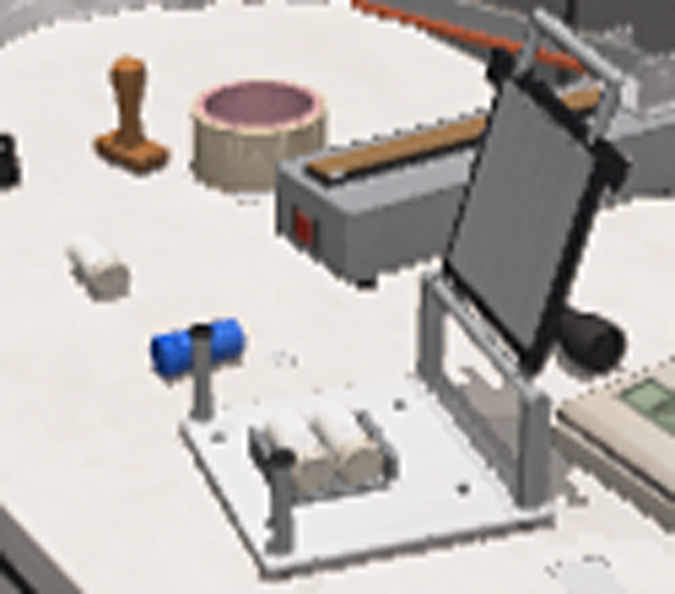

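View pics/top0y.png

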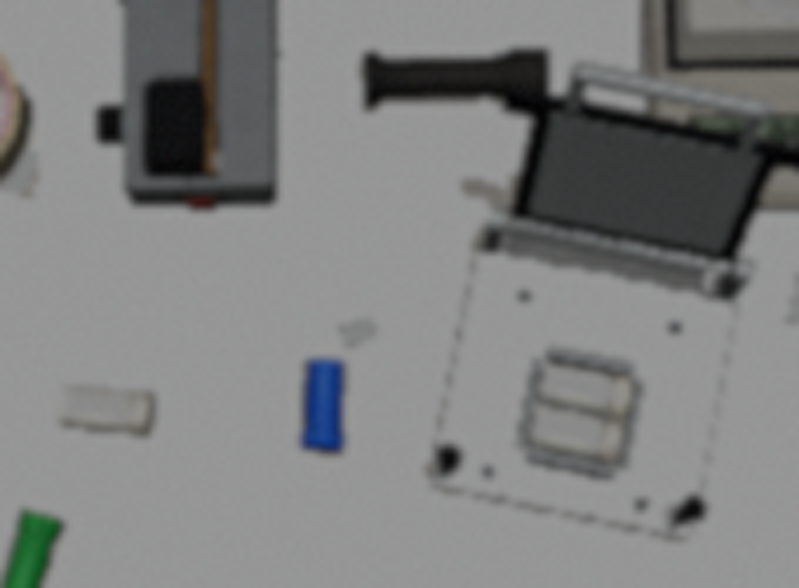

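Run:
```python
import cv2,numpy as np
for k,n,(x0,x1,y0,y1),f in [("va","side",(228,252,184,204),30),("va","top",(168,196,192,213),28),("st","top",(246,326,155,232),7.7),("st","side",(250,325,190,255),9),("bar","top",(265,330,125,180),10),("bar","side",(295,345,140,215),8)]:
    im=cv2.imread(f"pics/{n}0.png")[y0:y1,x0:x1].astype(float)
    lo,hi=np.percentile(im,1),np.percentile(im,99)
    im=np.clip((im-lo)/(hi-lo)*255,0,255).astype(np.uint8)
    im=cv2.warpAffine(im,np.array([[f,0,f/2-.5],[0,f,f/2-.5]]),(int((x1-x0)*f),int((y1-y0)*f)),flags=cv2.INTER_CUBIC)
    step=5 if f<20 else 2
    for u in range(x0,x1,step):
        cv2.putText(im,str(u),(int((u-x0+.5)*f),10),0,.35,(0,0,255));cv2.line(im,(int((u-x0+.5)*f),0),(int((u-x0+.5)*f),im.shape[0]),(0,0,255) if 0 else (200,120,0),1) if (u-x0)%(2*step)==0 else 0
    for v in range(y0,y1,step):
        cv2.putText(im,str(v),(0,int((v-y0+.5)*f)),0,.35,(0,0,255));cv2.line(im,(0,int((v-y0+.5)*f)),(im.shape[1],int((v-y0+.5)*f)),(200,120,0),1) if (v-y0)%(2*step)==0 else 0
    print(im.shape); cv2.imwrite(f"pics/{k}_{n}.png",im)
```

```text
(600, 720, 3)
(588, 784, 3)
(592, 616, 3)
(585, 675, 3)
(550, 650, 3)
(600, 400, 3)
```

View pics/va_side.png

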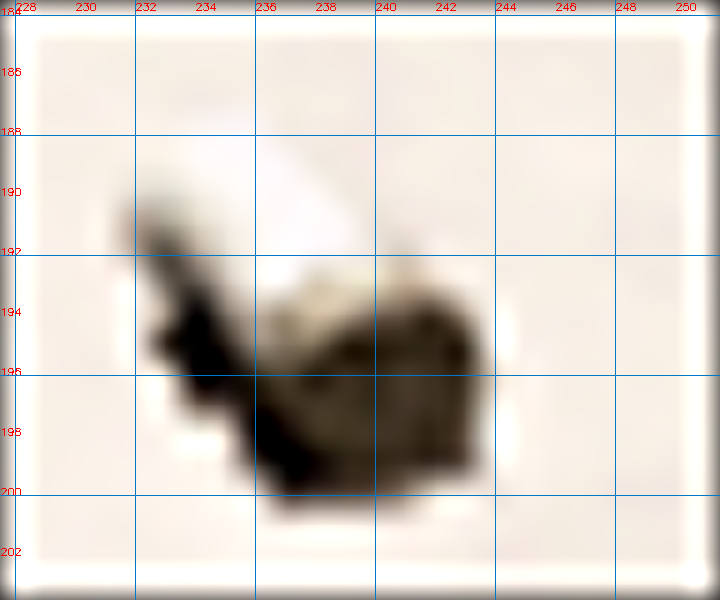

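View pics/va_top.png

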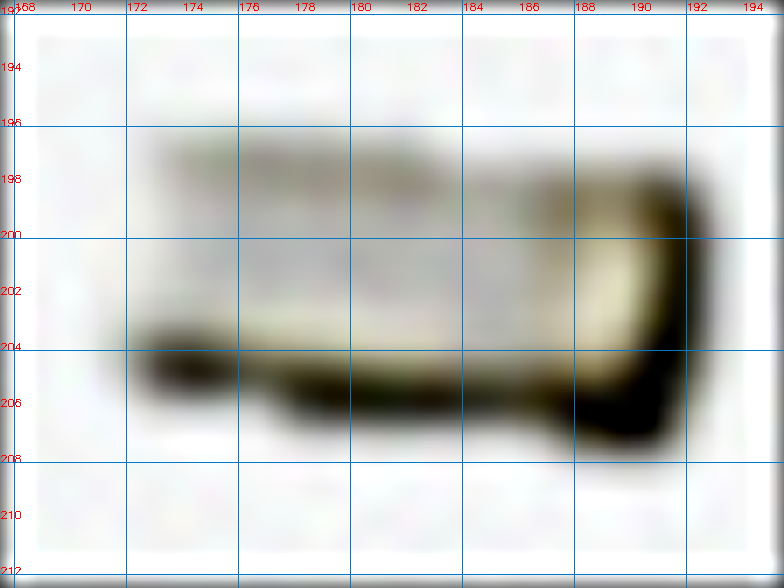

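View pics/st_top.png

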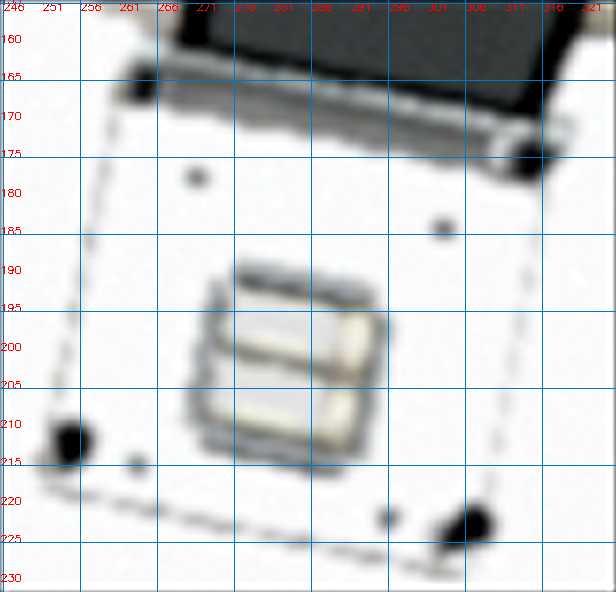

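View pics/st_side.png

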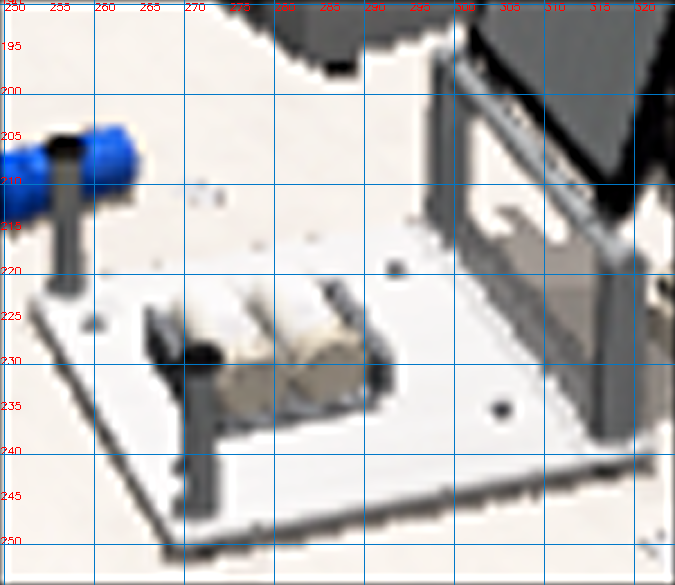

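View pics/bar_top.png

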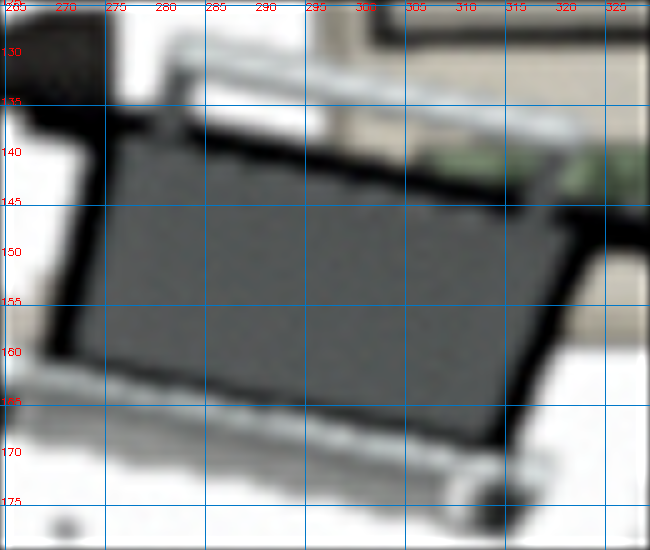

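View pics/bar_side.png

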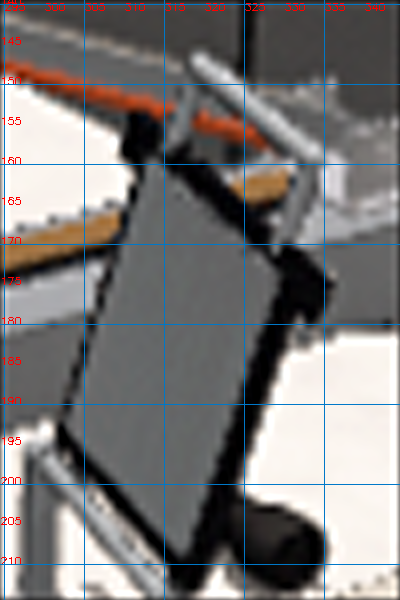

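Run:
```python
from h import *
np.set_printoptions(precision=4,suppress=True)
T=lambda x,y:(246+x/7.7-.5,155+y/7.7-.5)
S=lambda x,y:(250+x/9-.5,190+y/9-.5)
sc=[T(198,178),T(444,229),T(137,465),T(388,517)]
ss=[S(396,270),S(502,410),S(93,325)]
A=[onz("top",p,.012) for p in sc]; print(np.array(A),np.mean(A,0))
for i,s in enumerate(ss): print(onz("side",s,.012),tri(s,sc[i]))
d=A[0]+A[1]-A[2]-A[3];e=A[0]+A[2]-A[1]-A[3]
print("yaw",np.degrees(np.arctan2(d[1],d[0])),np.degrees(np.arctan2(-e[0],e[1])),np.linalg.norm(d)/2,np.linalg.norm(e)/2)
print("posts",tri(S(64,145),T(72,442)),tri(S(205,355),T(471,525)))
print("bracketR/L",tri(S(450,60),T(140,80)),tri(S(632,255),T(535,155)))
B=lambda x,y:(265+x/10-.5,125+y/10-.5); C=lambda x,y:(295+x/8-.5,140+y/8-.5)
print("bar",tri(C(198,60),B(178,45)),tri(C(325,160),B(575,132)))
print("plate corners",onz("side",S(172,548),.012),onz("side",S(32,305),.012),onz("top",T(48,487),.012),onz("top",T(460,577),.012))
print("blk",[proj("side",onz("top",p,.02)) for p in [(238,131),(275,133)]])
# vial
V=lambda x,y:(168+x/28-.5,192+y/28-.5)
c=[V(165,145),V(150,335),V(700,180),V(690,415)]
q=[onz("top",p,.013) for p in c];print("vial",np.array(q),np.mean(q,0))
W=lambda x,y:(228+x/30-.5,184+y/30-.5)
print("face",tri(W(410,400),V(690,300)))
```

```text
[[ 0.5578  0.0628  0.012 ]
 [ 0.5378 -0.0244  0.012 ]
 [ 0.4552  0.087   0.012 ]
 [ 0.4353 -0.0009  0.012 ]] [0.4965 0.0311 0.012 ]
[0.5583 0.0653 0.012 ] (array([0.5572, 0.063 , 0.0136]), np.float64(0.0006597328067942898))
[ 0.5377 -0.0245  0.012 ] (array([ 0.5378, -0.0244,  0.012 ]), np.float64(2.7158007211642887e-05))
[0.4542 0.0886 0.012 ] (array([0.4544, 0.0874, 0.0127]), np.float64(0.0016334311495861166))
yaw -13.112012764951693 -12.815454194392784 0.10526017159589526 0.08980922228540784
posts (array([0.4577, 0.1115, 0.0678]), np.float64(8.979832973738765e-05)) (array([ 0.4279, -0.0229,  0.0674]), np.float64(0.0015781514984358337))
bracketR/L (array([0.5852, 0.0834, 0.0749]), np.float64(0.009993606019277053)) (array([ 0.5577, -0.0513,  0.0743]), np.float64(0.011805513445791073))
bar (array([0.6312, 0.049 , 0.2352]), np.float64(0.001298194386411699)) (array([ 0.6109, -0.0437,  0.2335]), np.float64(0.0024553259832580266))
plate corners [ 0.4097 -0.0346  0.012 ] [0.4434 0.1104 0.012 ] [0.448  0.1186 0.012 ] [ 0.4138 -0.0255  0.012 ]
blk [array([311.6306, 195.3937]), array([329.302 , 208.7563])]
vial [[0.5092 0.3315 0.013 ]
 [0.4906 0.3328 0.013 ]
 [0.5049 0.2793 0.013 ]
 [0.4818 0.2803 0.013 ]] [0.4966 0.306  0.013 ]
face (array([0.4934, 0.2802, 0.0127]), np.float64(0.0005523942074502692))
```

```bash
cat >> h.py <<'E'
np.set_printoptions(precision=4,suppress=True)
def goal(pos,yaw,tilt=0):
    """tool y down, tool x along stand -/+y rotated by yaw (deg); chooses nearer of half-turn"""
    s=robot.read_state(); Rc=R.from_quat(s["eef_rot"]).as_matrix()
    best=None
    for sg in(1,-1):
        a=np.radians(yaw); x=sg*np.array([-np.sin(a),np.cos(a),0]); 
        y=R.from_rotvec(np.radians(tilt)*np.array([-np.sin(a),np.cos(a),0])).apply([0,0,-1.])
        Rg=np.c_[x,y,np.cross(x,y)]
        rv=R.from_matrix(Rc.T@Rg).as_rotvec()
        if best is None or np.linalg.norm(rv)<np.linalg.norm(best[0]): best=(rv,Rg)
    rv,Rg=best; d=np.array(pos)-s["tcp_pos"]
    print("t",s["clock"],"tcp",s["tcp_pos"],"open",s["opening"],"F",s["force"],"q",s["joint_pos"])
    print("rot deg (tool)",np.degrees(rv),"shift in goal tool axes mm",Rg.T@d*1e3,"in current",Rc.T@d*1e3)
E
python3 - <<'E'
from h import *
print(R.from_quat(robot.read_state()["eef_rot"]).as_matrix())
goal([.496,.306,.12],-6)
# checks of cradle vials
T=lambda x,y:(246+x/7.7-.5,155+y/7.7-.5)
S=lambda x,y:(250+x/9-.5,190+y/9-.5)
C=np.array([.5092,.0283,0]);a=np.radians(-12.6);M=np.array([[np.cos(a),-np.sin(a),0],[np.sin(a),np.cos(a),0],[0,0,1]])
loc=lambda X:M.T@(X-C)*1e3
for nm,p,z in [("groove",T(285,365),.028),("farL",T(225,320),.025),("farR",T(376,332),.025),("nearL",T(210,395),.025),("nearR",T(360,412),.025),("railtop",T(300,282),.028),("railbot",T(270,458),.028)]: print(nm,loc(onz("top",p,z)))
for nm,p in [("nearface",S(248,388)),("farface",S(335,372))]: print(nm,loc(onz("side",p,.025)))
for n,X in [("cr",[-22,0,12]),("nearmid",[-35,0,25]),("p1",[-68,69,68]),("hinge",[68,0,74])]:
    w=C+M@np.array(X)/1e3; print(n,w,proj("top",w),proj("side",w))
E
```

```text
[[ 0.3144 -0.0008 -0.9493]
 [ 0.9493 -0.0018  0.3144]
 [-0.0019 -1.      0.0002]]
t 0.1 tcp [0.1727 0.5216 0.1837] open 0.09404034588099404 F [-1.1649 -0.3634 -0.8625] q [ 1.1479  0.0879  1.3721 -0.      1.6836 -0.1031]
rot deg (tool) [ -0.0226 -12.3226  -0.1098] shift in goal tool axes mm [-180.6645   63.724  -344.0678] in current [-102.9487   63.8543 -374.7096]
groove [-22.3458   2.0118  28.    ]
farL [-10.4911  25.5153  25.    ]
farR [ -3.9763 -27.281   25.    ]
nearL [-37.6222  25.5911  25.    ]
nearR [-32.9169 -27.0257  25.    ]
railtop [ 7.5985  2.397  28.    ]
railbot [-55.5275   0.9659  28.    ]
nearface [-38.8152 -25.8379  25.    ]
farface [ -9.8058 -26.0617  25.    ]
cr [0.4877 0.0331 0.012 ] [282.7691 202.6901] [279.5252 230.8812]
nearmid [0.475  0.0359 0.025 ] [282.2673 206.7518] [275.2772 227.8306]
p1 [0.4579 0.1105 0.068 ] [255.2504 211.784 ] [256.8351 205.6721]
hinge [0.5756 0.0135 0.074 ] [291.207  166.4305] [308.9611 207.0713]
```

Emit:
step_arm(deltas=[[[0,0,0,0,-6.15,0,80],[0,0,0,0,-6.15,0,80],[-17,2,-32,0,0,0,80],[-17,2,-32,0,0,0,80],[-17,2,-32,0,0,0,80],[-17,2,-32,0,0,0,80],[-17,2,-32,0,0,0,80],[-17,2,-32,0,0,0,80]]], force=12)

```text
clock: 0.77
tcp_pos: [0.3541, 0.3992, 0.1722]
eef_rot: [-0.525, -0.473, 0.473, 0.526]
force: [0.9, 0.8, 0.3]
opening: 0.0797
```

Emit:
step_arm(deltas=[[[-17,4,-32,0,0,0,80],[-17,4,-32,0,0,0,80],[-17,4,-32,0,0,0,80],[-17,8,-32,0,0,0,80],[-8,8,-17,0,0,0,80],[0,0,0,0,0,0,80],[0,0,0,0,0,0,80]]])

```text
clock: 1.35
tcp_pos: [0.4892, 0.3088, 0.1433]
eef_rot: [-0.526, -0.471, 0.474, 0.527]
force: [-0.8, 0.9, 0.5]
opening: 0.0799
```

Run:
```python
from h import *
goal([.496,.306,.006],-6)
for n in("side","top"): cv2.imwrite(f"pics/{n}1.png",eyes.grab_frame(n)[:,:,::-1])
a=cv2.imread("pics/side1.png")[100:260,180:340]; b=cv2.imread("pics/top1.png")[140:260,130:250]
cv2.imwrite("pics/c1.png",np.hstack([cv2.resize(a,(400,400)),cv2.resize(b,(400,400))]))
```

```text
t 1.35 tcp [0.4892 0.3088 0.1433] open 0.07990462709631263 F [-0.7978  0.8505  0.5458] q [ 0.4647  0.1645  1.3669  0.0006  1.6134 -0.9988]
rot deg (tool) [-0.1751 -0.1443 -0.0709] shift in goal tool axes mm [ -2.0884 137.2672  -7.0804] in current [ -1.9001 137.2474  -7.5049]
```

View pics/c1.png

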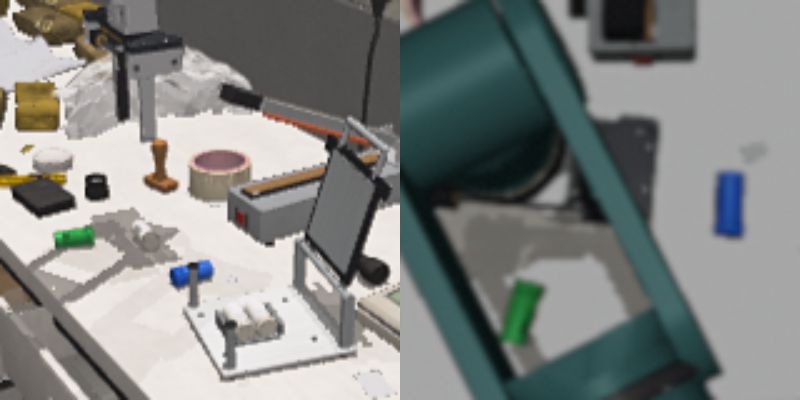

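Emit:
step_arm(deltas=[[[-2,30,-7,0,0,0,76],[0,30,0,0,0,0,76],[0,30,0,0,0,0,76],[0,15,0,0,0,0,76],[0,0,0,0,0,0,76],[0,0,0,0,0,0,76]]])

```text
clock: 1.95
tcp_pos: [0.4949, 0.308, 0.0398]
eef_rot: [-0.525, -0.473, 0.474, 0.525]
force: [-0.7, 0.3, -0.1]
opening: 0.0763
```

Run:
```python
from h import *
goal([.496,.306,.006],-6)
cv2.imwrite("pics/side2.png",cv2.resize(eyes.grab_frame("side")[140:240,180:310,::-1],None,fx=6,fy=6,interpolation=2))
```

```text
t 1.95 tcp [0.4949 0.308  0.0398] open 0.07632301443195685 F [-0.6761  0.3426 -0.0823] q [ 0.4592  0.2312  1.4985  0.0003  1.4129 -1.0085]
rot deg (tool) [-0.0584  0.0917 -0.0154] shift in goal tool axes mm [-1.8314 33.784  -1.3441] in current [-1.8245 33.7831 -1.3756]
```

View pics/side2.png

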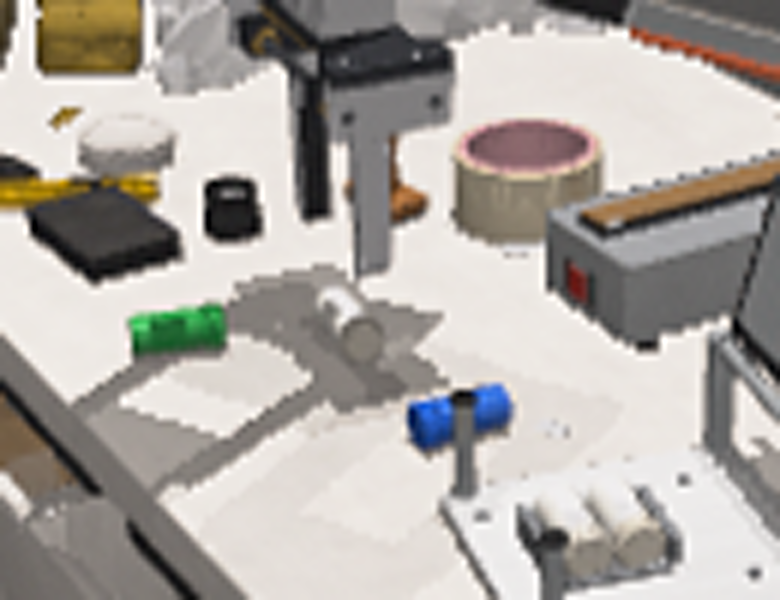

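Run:
```python
from h import *
for X in ([.490,.264,.04],[.499,.352,.04],[.496,.306,.013],[.4934,.2802,.013]): p=proj("side",X); print(X,p,(p-[180,140])*6)
```

```text
[0.49, 0.264, 0.04] [242.1685 191.6285] [373.0109 309.7711]
[0.499, 0.352, 0.04] [232.4014 181.2496] [314.4084 247.4974]
[0.496, 0.306, 0.013] [238.1746 193.5904] [349.0478 321.5423]
[0.4934, 0.2802, 0.013] [241.0798 196.7541] [366.4787 340.5249]
```

Emit:
step_arm(deltas=[[[-2,10,-1,0,0,0,64],[0,10,0,0,0,0,64],[0,0,0,0,0,0,64],[0,0,0,0,0,0,64]]])

```text
clock: 2.33
tcp_pos: [0.4964, 0.3047, 0.0192]
eef_rot: [-0.525, -0.473, 0.473, 0.526]
force: [0.3, -0.1, 0.4]
opening: 0.0641
```

Run:
```python
from h import *
goal([.496,.306,.006],-6)
cv2.imwrite("pics/side3.png",cv2.resize(eyes.grab_frame("side")[140:220,200:280,::-1],None,fx=7,fy=7,interpolation=2))
for X in ([.490,.268,.02],[.499,.344,.02]): p=proj("side",X); print(X,p,(p-[200,140])*7)
```

```text
t 2.3333 tcp [0.4964 0.3047 0.0192] open 0.06406377385285884 F [ 0.307  -0.1487  0.3532] q [ 0.4531  0.2477  1.5218  0.0001  1.3734 -1.0125]
rot deg (tool) [-0.0618 -0.0302 -0.0321] shift in goal tool axes mm [ 1.2631 13.2085  0.584 ] in current [ 1.2702 13.2084  0.5704]
[0.49, 0.268, 0.02] [241.8249 196.5698] [292.7745 395.9883]
[0.499, 0.344, 0.02] [233.7359 187.3324] [236.1513 331.327 ]
```

View pics/side3.png

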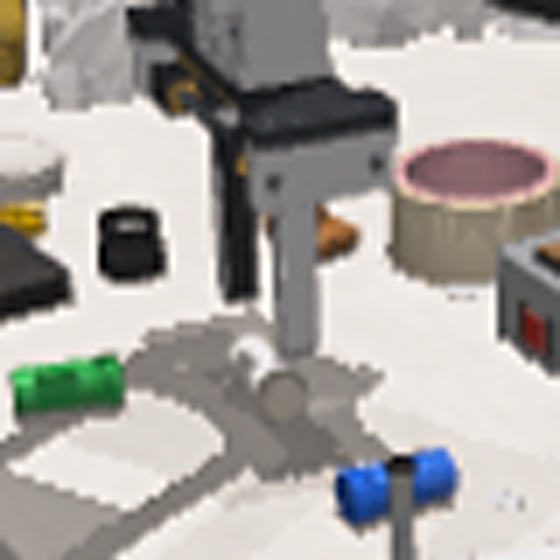

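Emit:
step_arm(deltas=[[[1,7,0,0,0,0,64],[0,5,0,0,0,0,64],[0,0,0,0,0,0,64],[0,0,0,0,0,0,64]]])

```text
clock: 2.72
tcp_pos: [0.4966, 0.3057, 0.0071]
eef_rot: [-0.525, -0.473, 0.473, 0.526]
force: [0.0, 0.6, 0.6]
opening: 0.0638
```

Run:
```python
from h import *
goal([.496,.306,.006],-6)
im=eyes.grab_frame("side")
cv2.imwrite("pics/side4.png",cv2.resize(im[165:215,210:270,::-1],None,fx=12,fy=12,interpolation=2))
for X in ([.490,.268,.006],[.490,.268,.026],[.499,.344,.006],[.499,.344,.026]): p=proj("side",X); print(X,p,(p-[210,165])*12)
```

```text
t 2.7167 tcp [0.4966 0.3057 0.0071] open 0.06375265058801707 F [0.0069 0.5891 0.572 ] q [ 0.4546  0.26    1.5324  0.0001  1.3505 -1.0111]
rot deg (tool) [-0.0659 -0.0222 -0.0369] shift in goal tool axes mm [0.2177 1.0857 0.6057] in current [0.2182 1.0862 0.6046]
[0.49, 0.268, 0.006] [241.9854 200.312 ] [383.8246 423.7441]
[0.49, 0.268, 0.026] [241.7557 194.9555] [381.0687 359.4655]
[0.499, 0.344, 0.006] [233.9249 190.9589] [287.0986 311.5073]
[0.499, 0.344, 0.026] [233.6544 185.7685] [283.8529 249.2218]
```

View pics/side4.png

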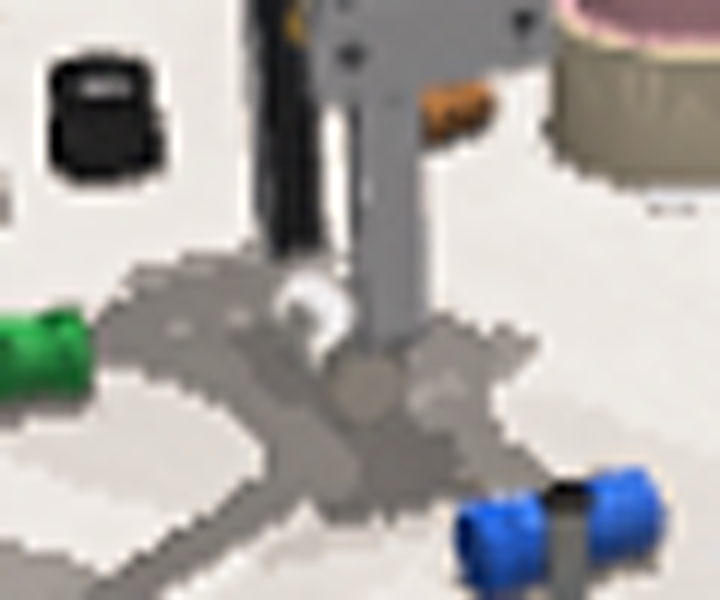

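Run:
```python
from h import *
for z in(.006,.02,.026,.03): print(onz("side",(242.4,193.6),z),onz("side",(234.3,185.7),z))
im=eyes.grab_frame("top")
cv2.imwrite("pics/top4.png",cv2.resize(im[150:250,130:250,::-1],None,fx=6,fy=6,interpolation=2))
```

```text
[0.5143 0.3105 0.006 ] [0.5192 0.3803 0.006 ]
[0.5018 0.286  0.02  ] [0.5065 0.3544 0.02  ]
[0.4964 0.2755 0.026 ] [0.5011 0.3433 0.026 ]
[0.4929 0.2685 0.03  ] [0.4975 0.3359 0.03  ]
```

View pics/top4.png

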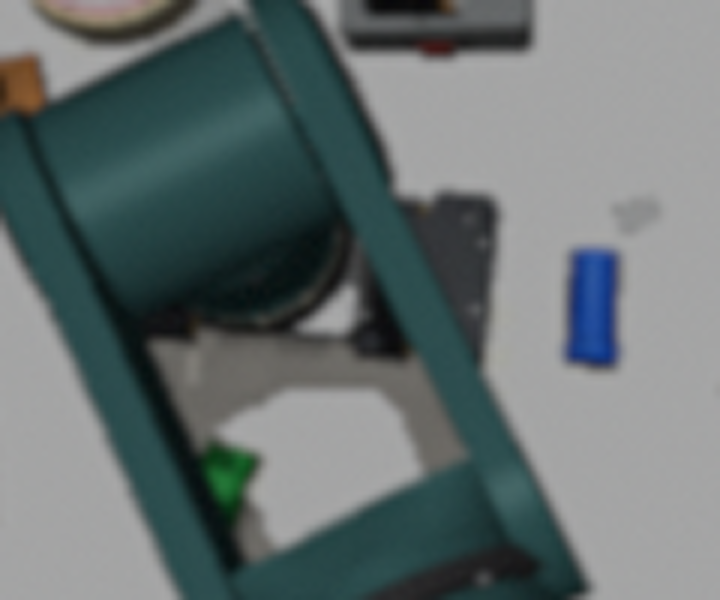

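Emit:
step_arm(deltas=[[[0,3,0,0,0,0,64],[0,2,0,0,0,0,64],[0,0,0,0,0,0,64]]])

```text
clock: 3.07
tcp_pos: [0.4967, 0.3058, 0.0023]
eef_rot: [-0.525, -0.473, 0.473, 0.526]
force: [-0.1, 0.0, -0.1]
opening: 0.0641
```

Emit:
step_arm(deltas=[[[0,3,0,0,0,0,64],[0,3,0,0,0,0,64],[0,0,0,0,0,0,64]]])

```text
clock: 3.32
tcp_pos: [0.4965, 0.3057, -0.0041]
eef_rot: [-0.525, -0.473, 0.474, 0.526]
force: [0.1, -0.4, -1.3]
opening: 0.064
```

Emit:
step_arm(deltas=[[[0,3,0,0,0,0,64],[0,3,0,0,0,0,64],[0,0,0,0,0,0,64],[0,0,0,0,0,0,64]]])

```text
clock: 3.65
tcp_pos: [0.4968, 0.3058, -0.0096]
eef_rot: [-0.525, -0.473, 0.473, 0.526]
force: [0.8, -0.5, -0.1]
opening: 0.0642
```

Run:
```python
from h import *
goal([.496,.306,-.01],-6)
im=eyes.grab_frame("side")
cv2.imwrite("pics/side5.png",cv2.resize(im[165:215,210:270,::-1],None,fx=12,fy=12,interpolation=2))
```

```text
t 3.65 tcp [ 0.4968  0.3058 -0.0096] open 0.0642404453649901 F [ 0.7604 -0.4955 -0.0772] q [ 0.4546  0.2759  1.5485  0.      1.3179 -1.0111]
rot deg (tool) [-0.0317 -0.0201 -0.0173] shift in goal tool axes mm [0.0996 0.4274 0.8134] in current [0.0994 0.4279 0.8132]
```

View pics/side5.png

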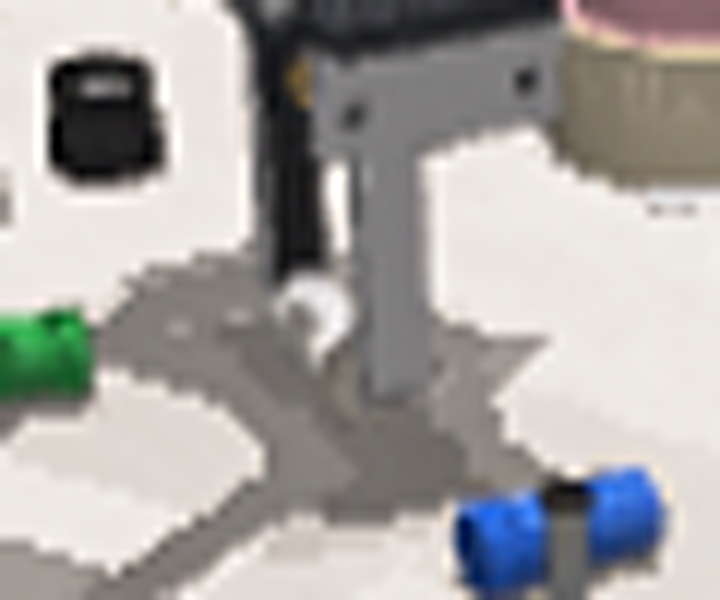

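Emit:
step_arm(deltas=[[[0,4,2,0,0,0,64],[0,0,0,0,0,0,58],[0,0,0,0,0,0,50],[0,0,0,0,0,0,46],[0,0,0,0,0,0,46],[0,0,0,0,0,0,46]]], force=12)

```text
clock: 4.2
tcp_pos: [0.4951, 0.3062, -0.0132]
eef_rot: [0.526, 0.473, -0.473, -0.526]
force: [0.2, -0.1, -0.6]
opening: 0.0519
```

Emit:
step_arm(deltas=[[[0,0,0,0,0,0,46],[0,0,0,0,0,0,46],[0,0,0,0,0,0,46]]])

```text
clock: 4.45
tcp_pos: [0.4951, 0.3061, -0.0132]
eef_rot: [0.526, 0.473, -0.473, -0.526]
force: [0.2, -0.3, 0.4]
opening: 0.0517
```

Run:
```python
from h import *
goal([.496,.306,-.01],-6)
im=eyes.grab_frame("side")
cv2.imwrite("pics/side6.png",cv2.resize(im[165:215,210:270,::-1],None,fx=12,fy=12,interpolation=2))
```

```text
t 4.45 tcp [ 0.4951  0.3061 -0.0132] open 0.051715346835589225 F [ 0.163  -0.2814  0.4422] q [ 0.4564  0.2763  1.5558  0.      1.3093 -1.0092]
rot deg (tool) [ 0.0057 -0.0263  0.0055] shift in goal tool axes mm [-0.0399 -3.1645 -0.9172] in current [-0.0392 -3.1644 -0.9175]
```

View pics/side6.png

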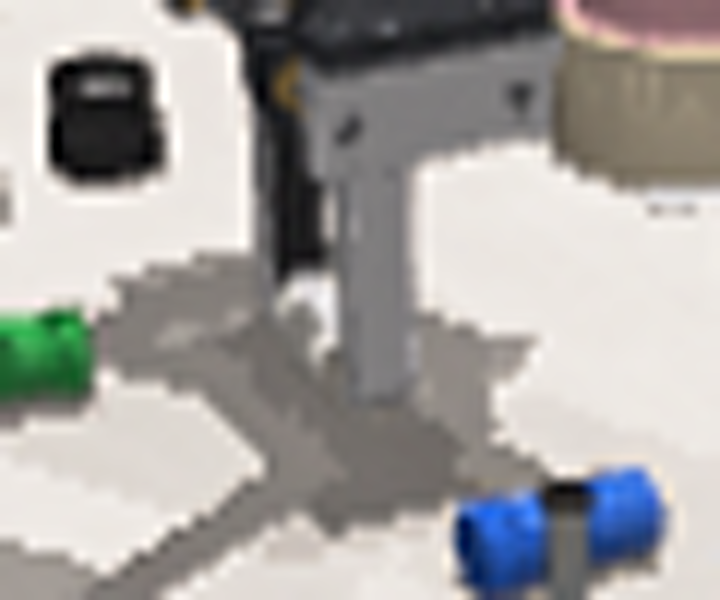

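Emit:
step_arm(deltas=[[[0,-10,0,0,0,0,46],[0,-25,0,0,0,0,46],[0,-35,0,0,0,0,46],[0,-35,0,0,0,0,46],[0,-20,0,0,0,0,46],[0,0,0,0,0,0,46]]])

```text
clock: 5.0
tcp_pos: [0.4986, 0.308, 0.1197]
eef_rot: [0.527, 0.478, -0.469, -0.524]
force: [0.4, 0.1, 0.0]
opening: 0.0523
```

Run:
```python
from h import *
goal([.4877,.0331,.115],-12.6)
im=eyes.grab_frame("side")
cv2.imwrite("pics/side7.png",cv2.resize(im[135:215,200:280,::-1],None,fx=7,fy=7,interpolation=2))
```

```text
t 5.0 tcp [0.4986 0.308  0.1197] open 0.052256782383792666 F [0.4201 0.1008 0.0204] q [ 0.4565  0.1772  1.3994  0.0001  1.5518 -1.0092]
rot deg (tool) [0.6152 6.5819 0.4425] shift in goal tool axes mm [-270.6081    4.6674  -49.3379] in current [-274.5067    2.9218  -17.9519]
```

View pics/side7.png

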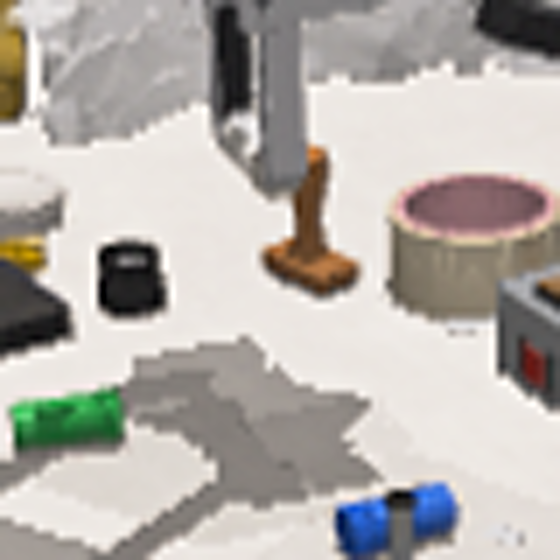

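Emit:
step_arm(deltas=[[[0,0,0,0,6.5,0,46],[-20,0,-4,0,0,0,46],[-36,0,-6,0,0,0,46],[-36,0,-7,0,0,0,46],[-36,0,-7,0,0,0,46],[-36,0,-7,0,0,0,46],[-36,0,-6,0,0,0,46],[-36,0,-6,0,0,0,46]]])

```text
clock: 5.72
tcp_pos: [0.484, 0.0648, 0.1096]
eef_rot: [-0.551, -0.442, 0.444, 0.552]
force: [0.6, -0.2, 0.4]
opening: 0.0519
```

Emit:
step_arm(deltas=[[[-24,0,-5,0,0,0,46],[-10,0,-1,0,0,0,46],[0,0,0,0,0,0,46],[0,0,0,0,0,0,46]]])

```text
clock: 6.05
tcp_pos: [0.4836, 0.0324, 0.1107]
eef_rot: [-0.551, -0.442, 0.443, 0.553]
force: [0.6, 0.3, -0.3]
opening: 0.0519
```

Run:
```python
from h import *
goal([.4877,.0331,.05],-12.6)
im=eyes.grab_frame("side");cv2.imwrite("pics/side8.png",cv2.resize(im[160:260,240:340,::-1],None,fx=6,fy=6,interpolation=2))
im=eyes.grab_frame("top");cv2.imwrite("pics/top8.png",cv2.resize(im[120:240,220:340,::-1],None,fx=5,fy=5,interpolation=2))
```

```text
t 6.05 tcp [0.4836 0.0324 0.1107] open 0.051917822601792354 F [ 0.6096  0.3491 -0.2845] q [-0.051  -0.0301  1.6385  0.0011  1.5353 -1.4023]
rot deg (tool) [-0.1286  0.0262  0.0426] shift in goal tool axes mm [ 1.5501 60.6561 -3.8091] in current [ 1.5032 60.6485 -3.9459]
```

View pics/side8.png

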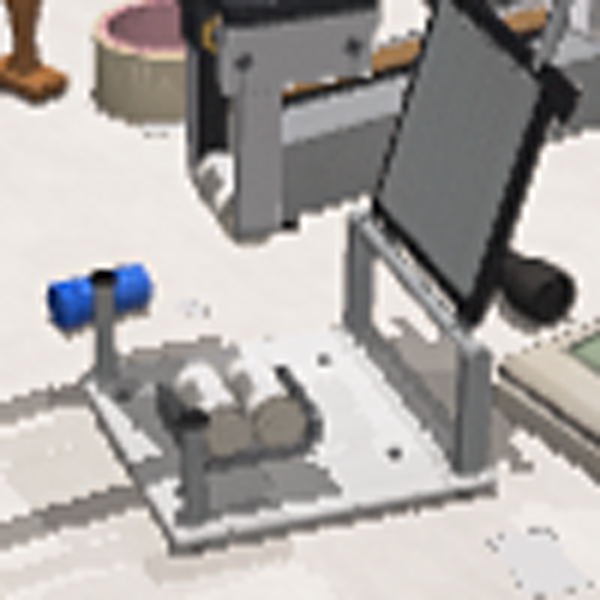

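View pics/top8.png

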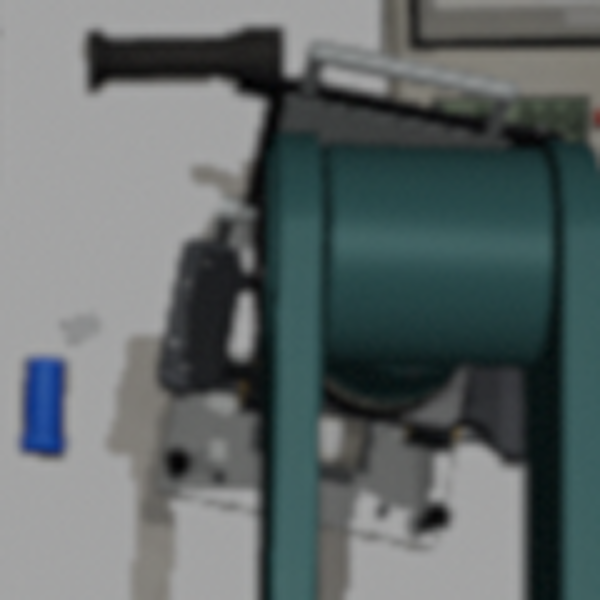

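Emit:
step_arm(deltas=[[[1.5,20,-3.8,0,0,0,46],[0,25,0,0,0,0,46],[0,20,0,0,0,0,46],[0,8,0,0,0,0,46],[0,0,0,0,0,0,46],[0,0,0,0,0,0,46]]])

```text
clock: 6.65
tcp_pos: [0.4884, 0.0335, 0.0389]
eef_rot: [-0.551, -0.443, 0.443, 0.551]
force: [0.9, -0.7, -0.4]
opening: 0.0519
```

Run:
```python
from h import *
goal([.4877,.0331,.022],-12.6)
im=eyes.grab_frame("side");cv2.imwrite("pics/side9.png",cv2.resize(im[180:260,250:330,::-1],None,fx=7.5,fy=7.5,interpolation=2))
im=eyes.grab_frame("top");cv2.imwrite("pics/top9.png",cv2.resize(im[160:240,240:320,::-1],None,fx=7.5,fy=7.5,interpolation=2))
```

```text
t 6.65 tcp [0.4884 0.0335 0.0389] open 0.0518571505436015 F [ 0.9009 -0.7216 -0.4242] q [-0.0475  0.0306  1.7256  0.0003  1.3856 -1.4014]
rot deg (tool) [-0.0173  0.1658  0.0116] shift in goal tool axes mm [-0.5702 16.9424  0.639 ] in current [-0.5718 16.9425  0.6355]
```

View pics/side9.png

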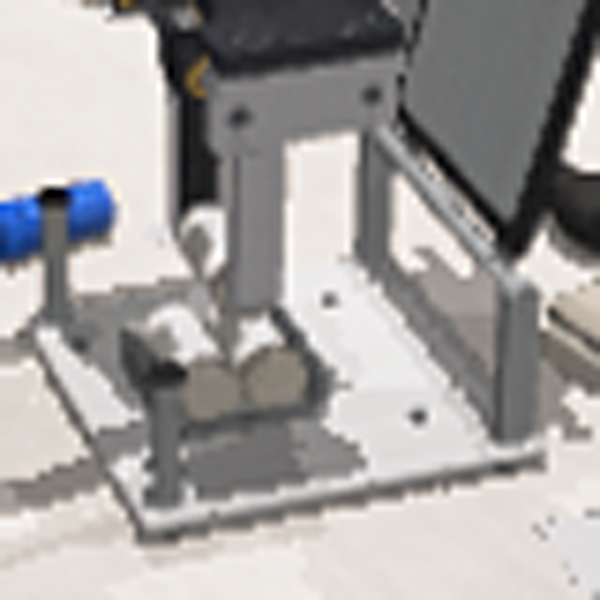

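View pics/top9.png

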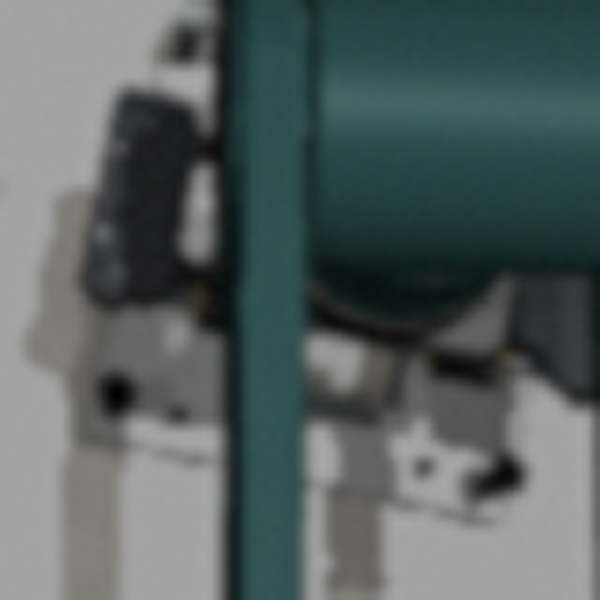

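Run:
```python
from h import *
C=np.array([.5092,.0283,0]);a=np.radians(-12.6);M=R.from_euler('z',a).as_matrix()
for X in ([-22,-38.5,55],[-22,-38.5,62],[-22,38.5,60],[-22,-26,66],[-22,26,66],[-35,-26,25],[-9,-26,25]):
    print(X,(proj("side",C+M@np.array(X)/1e3)-[250,180])*7.5)
```

```text
[-22, -38.5, 55] [257.3286 334.9162]
[-22, -38.5, 62] [257.4755 318.6361]
[-22, 38.5, 60] [187.9419 227.0039]
[-22, -26, 66] [245.7393 293.0386]
[-22, 26, 66] [198.7194 228.3805]
[-35, -26, 25] [212.6224 392.9984]
[-9, -26, 25] [277.3537 380.792 ]
```

Emit:
step_arm(deltas=[[[-0.5,7,1.2,0,0,0,46],[0,6,0,0,0,0,46],[0,0,0,0,0,0,46],[0,0,0,0,0,0,46]]])

```text
clock: 7.08
tcp_pos: [0.4866, 0.0323, 0.0254]
eef_rot: [-0.551, -0.442, 0.443, 0.552]
force: [-0.3, -0.4, 0.6]
opening: 0.0517
```

Emit:
step_arm(deltas=[[[0,1.5,0,0,0,0,46],[0,0,0,0,0,0,46],[0,0,0,0,0,0,46]]])

```text
clock: 7.33
tcp_pos: [0.4872, 0.0323, 0.0243]
eef_rot: [0.552, 0.443, -0.442, -0.552]
force: [0.5, -0.1, -0.3]
opening: 0.0518
```

Emit:
step_arm(deltas=[[[0,1,0,0,0,0,46],[0,0,0,0,0,0,46],[0,0,0,0,0,0,46]]])

```text
clock: 7.58
tcp_pos: [0.4871, 0.0324, 0.0233]
eef_rot: [-0.552, -0.442, 0.442, 0.552]
force: [0.1, 0.3, -0.0]
opening: 0.0522
```

Emit:
step_arm(deltas=[[[0,1,0,0,0,0,46],[0,0,0,0,0,0,46],[0,0,0,0,0,0,46]]])

```text
clock: 7.83
tcp_pos: [0.487, 0.0324, 0.0222]
eef_rot: [-0.552, -0.442, 0.442, 0.552]
force: [-0.7, -0.7, -0.4]
opening: 0.0522
```

Emit:
step_arm(deltas=[[[0,1,0,0,0,0,46],[0,0,0,0,0,0,46],[0,0,0,0,0,0,46]]])

```text
clock: 8.08
tcp_pos: [0.487, 0.0324, 0.0212]
eef_rot: [-0.551, -0.442, 0.443, 0.552]
force: [-0.5, -0.8, 0.8]
opening: 0.0517
```

Run:
```python
from h import *
goal([.4877,.0331,.022],-12.6)
im=eyes.grab_frame("side");cv2.imwrite("pics/side10.png",cv2.resize(im[200:250,255:315,::-1],None,fx=12,fy=12,interpolation=2))
```

```text
t 8.0833 tcp [0.487  0.0324 0.0212] open 0.05166250334433055 F [-0.5366 -0.7732  0.8489] q [-0.0499  0.0438  1.7498  0.0001  1.3482 -1.4022]
rot deg (tool) [-0.0091  0.0791  0.0036] shift in goal tool axes mm [ 0.8559 -0.8047 -0.5087] in current [ 0.8553 -0.8047 -0.5097]
```

View pics/side10.png

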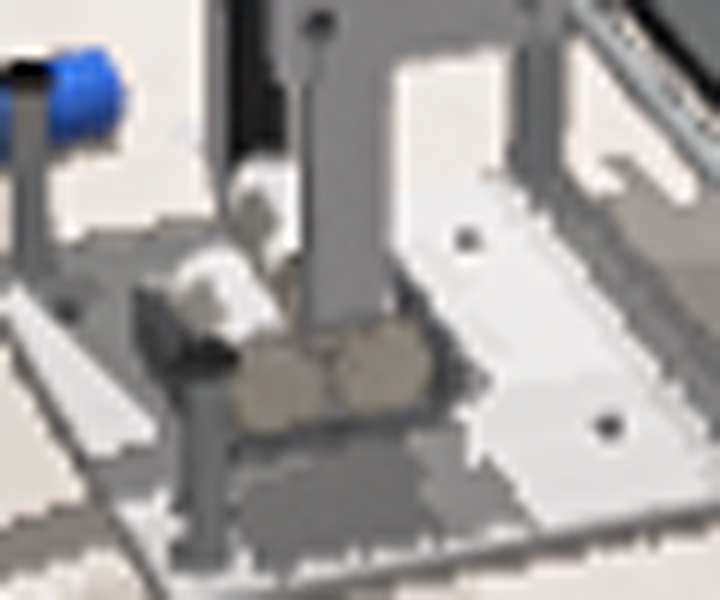

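Emit:
step_arm(deltas=[[[0,0.8,0,0,0,0,46],[0,0,0,0,0,0,46],[0,0,0,0,0,0,46]]])

```text
clock: 8.38
tcp_pos: [0.4873, 0.0324, 0.0208]
eef_rot: [0.552, 0.443, -0.442, -0.551]
force: [-0.8, 0.3, 2.4]
opening: 0.0521
```

Emit:
step_arm(deltas=[[[0,0.8,0,0,0,0,46],[0,0,0,0,0,0,46],[0,0,0,0,0,0,46]]])

```text
clock: 8.63
tcp_pos: [0.4876, 0.0323, 0.0208]
eef_rot: [0.552, 0.443, -0.442, -0.551]
force: [-1.3, -0.2, 5.6]
opening: 0.0517
```

Emit:
step_arm(deltas=[[[0,-0.8,0,0,0,0,46],[0,0,0,0,0,0,53],[0,0,0,0,0,0,54],[0,0,0,0,0,0,56],[0,0,0,0,0,0,58],[0,0,0,0,0,0,60],[0,0,0,0,0,0,62],[0,0,0,0,0,0,62]]])

```text
clock: 9.3
tcp_pos: [0.4871, 0.0324, 0.0204]
eef_rot: [-0.552, -0.442, 0.443, 0.552]
force: [-0.4, -0.0, -0.1]
opening: 0.0616
```

Run:
```python
from h import *
goal([.4877,.0331,.022],-12.6)
im=eyes.grab_frame("side");cv2.imwrite("pics/side11.png",cv2.resize(im[200:250,255:315,::-1],None,fx=12,fy=12,interpolation=2))
```

```text
t 9.3 tcp [0.4871 0.0324 0.0204] open 0.06159826376449497 F [-0.3956 -0.047  -0.1385] q [-0.0499  0.0446  1.7507  0.0001  1.3464 -1.4022]
rot deg (tool) [-0.0063  0.0789  0.0028] shift in goal tool axes mm [ 0.8583 -1.6111 -0.4708] in current [ 0.8577 -1.6111 -0.4718]
```

View pics/side11.png

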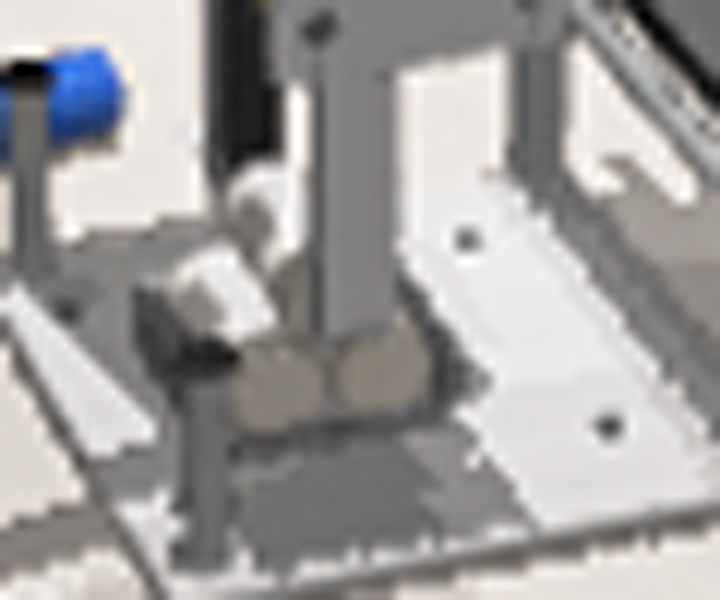

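Released; the top vial is lying in place. Rise straight up.

Emit:
step_arm(deltas=[[[0,-5,0,0,0,0,62],[0,-15,0,0,0,0,62],[0,-35,0,0,0,0,62],[0,-40,0,0,0,0,62],[0,-40,0,0,0,0,62],[0,-40,0,0,0,0,62],[0,-40,0,0,0,0,62],[0,-20,0,0,0,0,62]]])

```text
clock: 10.02
tcp_pos: [0.4885, 0.0323, 0.2621]
eef_rot: [0.554, 0.445, -0.44, -0.549]
force: [0.2, -0.4, 1.0]
opening: 0.0621
```

Emit:
step_arm(deltas=[[[0,-20,0,0,0,0,40],[0,-15,0,0,0,0,40],[0,0,0,0,0,0,40],[0,0,0,0,0,0,40]]])

```text
clock: 10.35
tcp_pos: [0.4874, 0.0323, 0.2914]
eef_rot: [0.552, 0.443, -0.442, -0.551]
force: [0.1, -0.5, 0.2]
opening: 0.041
```

Run:
```python
from h import *
goal([.6211,.0027,.27],-12.6)
im=eyes.grab_frame("side");cv2.imwrite("pics/side12.png",cv2.resize(im[200:250,255:315,::-1],None,fx=12,fy=12,interpolation=2))
cv2.imwrite("pics/side12w.png",cv2.resize(im[60:260,220:400,::-1],None,fx=3,fy=3,interpolation=2))
im=eyes.grab_frame("top");cv2.imwrite("pics/top12.png",cv2.resize(im[100:240,220:360,::-1],None,fx=4.2,fy=4.2,interpolation=2))
```

```text
t 10.35 tcp [0.4874 0.0323 0.2914] open 0.04101070828575517 F [ 0.1022 -0.4584  0.2303] q [-0.05   -0.0485  1.2993  0.0001  1.8885 -1.4022]
rot deg (tool) [0.128  0.0764 0.0276] shift in goal tool axes mm [   0.2448   21.3667 -136.9246] in current [   0.052    21.6726 -136.8767]
```

View pics/side12.png

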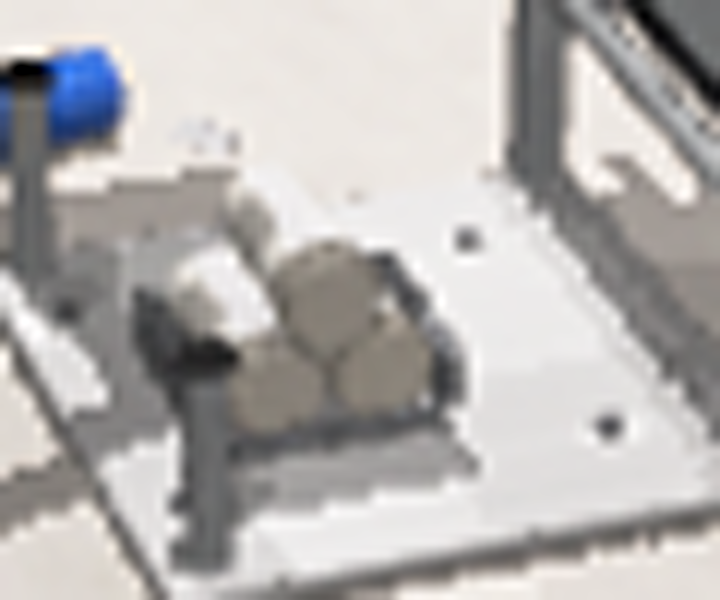

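View pics/side12w.png

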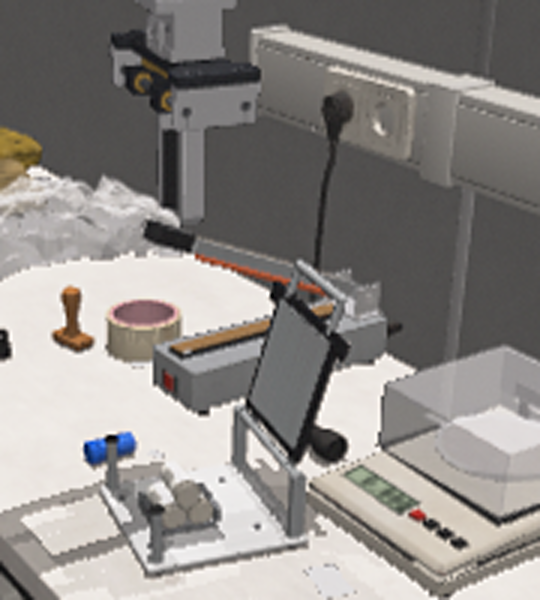

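View pics/top12.png

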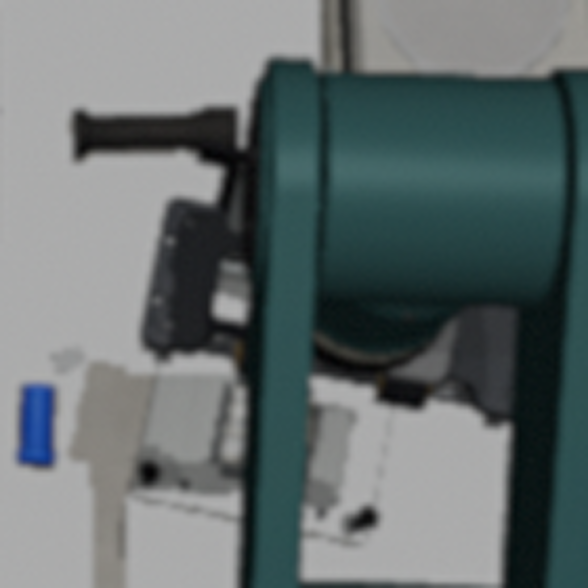

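Run:
```python
from h import *
print(tri((271,137),(239,132)),tri((290,145),(272,131)))
# black ball at lid lower side (329,207)
print(tri((329,207),(275,133)),tri((329,207),(239,132)))
im=eyes.grab_frame("top");cv2.imwrite("pics/top13.png",cv2.resize(im[30:170,170:310,::-1],None,fx=4.2,fy=4.2,interpolation=2))
C=np.array([.5092,.0283,0]);M=R.from_euler('z',np.radians(-12.6)).as_matrix()
print(C+M@[.1137,0,.234])
for z in (.02,.04): print(z,proj("top",onz("side",(329,207),z)))
```

```text
(array([0.586 , 0.1661, 0.2496]), np.float64(0.07729229068207207)) (array([0.5946, 0.0887, 0.2457]), np.float64(0.06436084381643781))
(array([0.6803, 0.0499, 0.0265]), np.float64(0.00042018571821776185)) (array([ 0.7225,  0.1364, -0.0317]), np.float64(0.048867274403438445))
[0.6202 0.0035 0.234 ]
0.02 [271.539  130.8647]
0.04 [282.4994 137.0679]
```

View pics/top13.png

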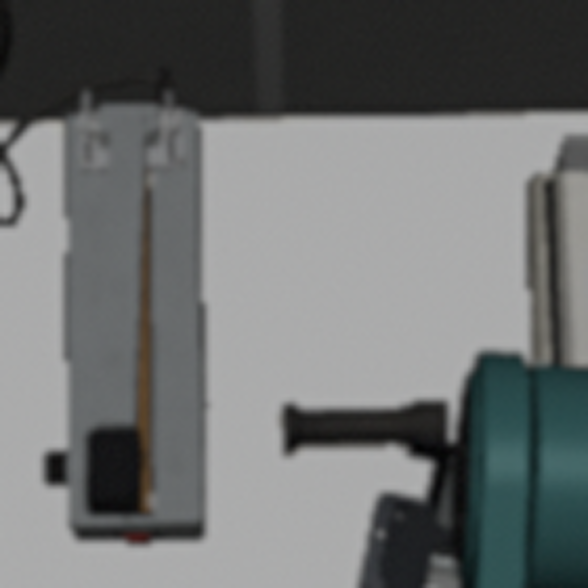

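Emit:
step_arm(deltas=[[[0,0,0,0,7,0,60],[0,0,0,0,7,0,60],[0,0,0,0,7,0,60],[0,0,0,0,7,0,60],[0,0,0,0,7,0,60],[0,0,0,0,7,0,60],[0,0,0,0,7,0,60],[0,0,0,0,7,0,60]]])

```text
clock: 11.17
tcp_pos: [0.4864, 0.0324, 0.2887]
eef_rot: [-0.695, -0.129, 0.131, 0.695]
force: [0.3, -0.2, 0.2]
opening: 0.06
```

Emit:
step_arm(deltas=[[[0,0,0,0,7,0,60],[0,0,0,0,7,0,60],[0,0,0,0,7,0,60],[0,0,0,0,7,0,60],[0,0,0,0,6,0,60],[0,0,0,0,0,0,60],[0,0,0,0,0,0,60]]])

```text
clock: 11.75
tcp_pos: [0.4866, 0.0324, 0.2892]
eef_rot: [0.703, -0.077, 0.075, -0.703]
force: [0.1, 0.6, -0.7]
opening: 0.0599
```

Run:
```python
from h import *
goal([.6205,.003,.28],-102.6)
```

```text
t 11.75 tcp [0.4866 0.0324 0.2892] open 0.059904870960489576 F [ 0.1137  0.5563 -0.6962] q [-0.05   -0.047   1.3022  0.0001  1.8888  0.1659]
rot deg (tool) [ 0.0194  0.233  -0.1373] shift in goal tool axes mm [137.0961   9.1749   0.5589] in current [137.1189   8.8462   0.0043]
```

Emit:
step_arm(deltas=[[[30,0,0,0,0,0,60],[36,0,0,0,0,0,60],[36,0,0,0,0,0,60],[25,0,0,0,0,0,60],[10,5,0,0,0,0,60],[0,0,0,0,0,0,60],[0,0,0,0,0,0,60]]])

```text
clock: 12.33
tcp_pos: [0.62, 0.0028, 0.284]
eef_rot: [-0.703, 0.078, -0.076, 0.703]
force: [-0.0, 0.4, -0.5]
opening: 0.0602
```

Run:
```python
from h import *
goal([.6205,.003,.28],-102.6)
im=eyes.grab_frame("side");cv2.imwrite("pics/side14.png",cv2.resize(im[90:200,270:370,::-1],None,fx=5.4,fy=5.4,interpolation=2))
```

```text
t 12.3333 tcp [0.62   0.0028 0.284 ] open 0.06018692186725329 F [-0.0347  0.3648 -0.4832] q [-0.087   0.2555  0.9821  0.0002  1.9075  0.1305]
rot deg (tool) [ 0.0137  0.1388 -0.2005] shift in goal tool axes mm [0.4373 3.9997 0.3075] in current [0.452  3.998  0.3074]
```

View pics/side14.png

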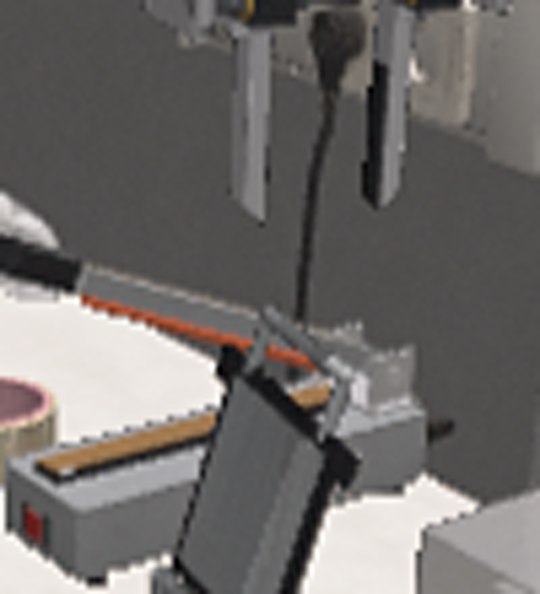

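Emit:
step_arm(deltas=[[[0,20,0,0,0,0,50],[0,25,0,0,0,0,50],[0,20,0,0,0,0,50],[0,8,0,0,0,0,50],[0,0,0,0,0,0,50],[0,0,0,0,0,0,50]]])

```text
clock: 12.88
tcp_pos: [0.6203, 0.003, 0.2138]
eef_rot: [-0.703, 0.076, -0.077, 0.703]
force: [-0.8, 0.9, 1.2]
opening: 0.0497
```

Run:
```python
from h import *
goal([.6205,.003,.208],-102.6)
im=eyes.grab_frame("side");cv2.imwrite("pics/side15.png",cv2.resize(im[110:190,290:360,::-1],None,fx=7.4,fy=7.4,interpolation=2))
```

```text
t 12.8833 tcp [0.6203 0.003  0.2138] open 0.04968908447823167 F [-0.8363  0.8722  1.2287] q [-0.0867  0.2416  1.1372  0.0002  1.7617  0.1313]
rot deg (tool) [-0.0181  0.1123  0.0656] shift in goal tool axes mm [0.2041 5.7633 0.0823] in current [0.1977 5.7635 0.0801]
```

View pics/side15.png

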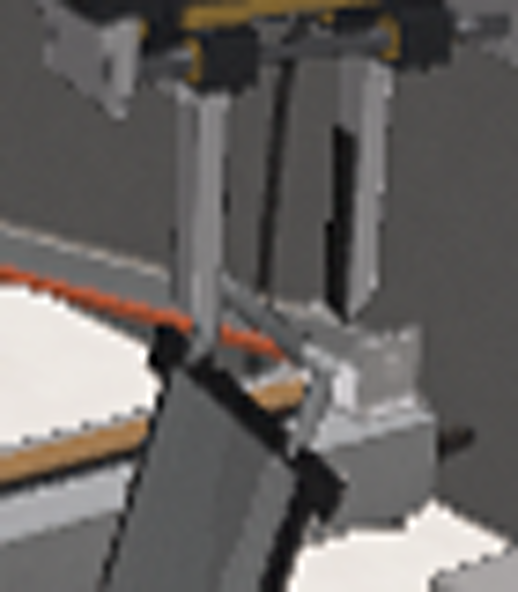

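Emit:
step_arm(deltas=[[[0,6,0,0,0,0,50],[0,0,0,0,0,0,40],[0,0,0,0,0,0,30],[0,0,0,0,0,0,24],[0,0,0,0,0,0,20],[0,0,0,0,0,0,20]]], force=8)

```text
clock: 13.43
tcp_pos: [0.621, 0.0026, 0.2067]
eef_rot: [-0.703, 0.077, -0.077, 0.703]
force: [0.0, -0.3, -0.7]
opening: 0.0216
```

Run:
```python
from h import *
goal([.6205,.003,.208],-102.6)
im=eyes.grab_frame("side");cv2.imwrite("pics/side16.png",cv2.resize(im[110:190,290:360,::-1],None,fx=7.4,fy=7.4,interpolation=2))
```

```text
t 13.4333 tcp [0.621  0.0026 0.2067] open 0.02163131392355708 F [ 0.0391 -0.2688 -0.7187] q [-0.0871  0.2441  1.148   0.0001  1.7491  0.1315]
rot deg (tool) [-0.0076  0.075   0.0184] shift in goal tool axes mm [-0.5415 -1.3234  0.2891] in current [-0.5407 -1.3235  0.2899]
```

View pics/side16.png

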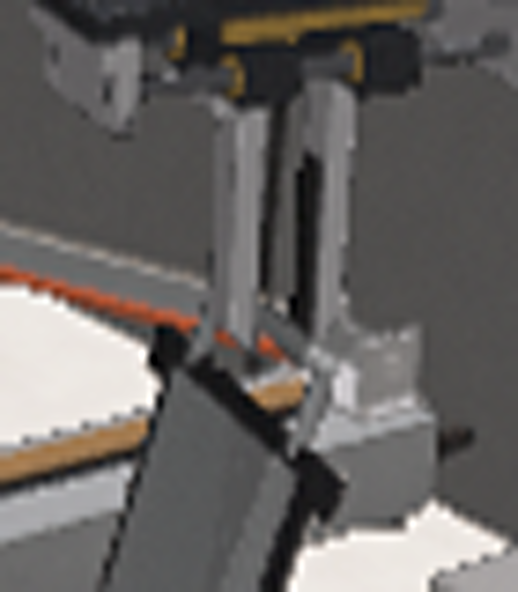

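Emit:
step_arm(deltas=[[[0,0,0,0,0,0,15],[0,0,0,0,0,0,10],[0,0,0,0,0,0,5],[0,0,0,0,0,0,5],[0,0,0,0,0,0,5],[0,0,0,0,0,0,5]]], force=10)

```text
clock: 13.98
tcp_pos: [0.62, 0.0028, 0.2064]
eef_rot: [-0.703, 0.078, -0.076, 0.703]
force: [-4.2, 0.9, 1.1]
opening: 0.0096
```

Run:
```python
from h import *
goal([.6205,.003,.208],-102.6)
C=np.array([.5092,.0283,0]);M=R.from_euler('z',np.radians(-12.6)).as_matrix()
print("stand frame tcp",M.T@(robot.read_state()["tcp_pos"]-C)*1e3)
prev=None
for th in (106,103,100,96,92,88,84,80,76,72,68,64,60):
    t=np.radians(th); p=np.array([68-166*np.cos(t),74+166*np.sin(t)])
    if prev is not None: print(th,p,"dx %.1f dy %.1f"%(p[0]-prev[0],prev[1]-p[1]))
    prev=p
```

```text
t 13.9833 tcp [0.62   0.0028 0.2064] open 0.009591003053421943 F [-4.1759  0.9191  1.1307] q [-0.087   0.2438  1.149   0.0002  1.7508  0.1315]
rot deg (tool) [ 0.0031  0.0875 -0.1151] shift in goal tool axes mm [ 0.4987 -1.6044  0.2659] in current [ 0.4959 -1.6055  0.2651]
stand frame tcp [113.6398  -0.6773 206.3956]
103 [105.3419 235.7454] dx -8.4 dy -2.2
100 [ 96.8256 237.4781] dx -8.5 dy -1.7
96 [ 85.3517 239.0906] dx -11.5 dy -1.6
92 [ 73.7933 239.8989] dx -11.6 dy -0.8
88 [ 62.2067 239.8989] dx -11.6 dy 0.0
84 [ 50.6483 239.0906] dx -11.6 dy 0.8
80 [ 39.1744 237.4781] dx -11.5 dy 1.6
76 [ 27.841  235.0691] dx -11.3 dy 2.4
72 [ 16.7032 231.8754] dx -11.1 dy 3.2
68 [  5.8153 227.9125] dx -10.9 dy 4.0
64 [ -4.7696 223.1998] dx -10.6 dy 4.7
60 [-15.     217.7602] dx -10.2 dy 5.4
```

Emit:
step_arm(deltas=[[[-4.2,-1.2,0,0,0,0,5],[-4.2,-1,0,0,0,0,5],[-4.2,-0.9,0,0,0,0,5],[-4.3,-0.8,0,0,0,0,5],[-5.7,-0.9,0,0,0,0,5],[-5.8,-0.7,0,0,0,0,5],[-5.8,-0.5,0,0,0,0,5],[-5.8,-0.3,0,0,0,0,5]]], force=20)

```text
clock: 14.65
tcp_pos: [0.5816, 0.0117, 0.2137]
eef_rot: [-0.703, 0.076, -0.078, 0.703]
force: [1.0, 1.0, 2.4]
opening: 0.0093
```

```bash
cat >> h.py <<'E'
def lid():
    C=np.array([.5092,.0283,0]);M=R.from_euler('z',np.radians(-12.6)).as_matrix()
    s=robot.read_state();p=M.T@(s["tcp_pos"]-C)*1e3; v=np.array([68-p[0],p[2]+27.2-74])
    print("stand tcp",p,"r",np.linalg.norm(v),"theta",np.degrees(np.arctan2(v[1],v[0])),"open",s["opening"],"F stand",M.T@s["force"])
E
python3 - <<'E'
from h import *
lid()
im=eyes.grab_frame("side");cv2.imwrite("pics/side17.png",cv2.resize(im[110:260,240:360,::-1],None,fx=4,fy=4,interpolation=2))
E
```

```text
stand tcp [ 74.3097  -0.4142 213.6569] r 166.9761154398108 theta 92.16562147484662 open 0.00931937480780849 F stand [0.7531 1.1896 2.3907]
```

View pics/side17.png

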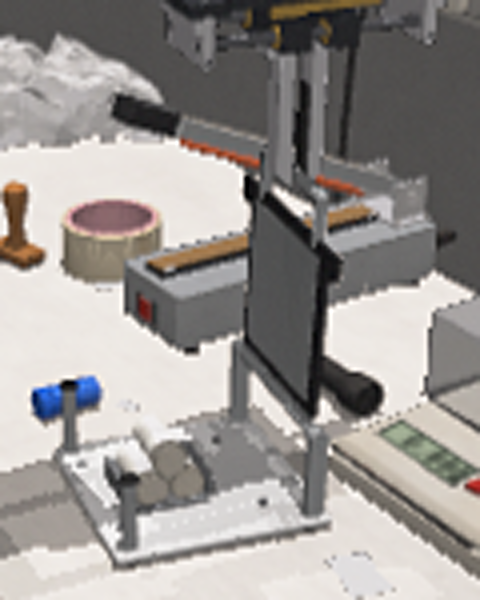

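The lid is following and stands near vertical (92°); the pile is intact. Continue along the arc.

Emit:
step_arm(deltas=[[[-5.8,-0.1,0,0,0,0,5],[-5.8,0.1,0,0,0,0,5],[-5.8,0.3,0,0,0,0,5],[-5.8,0.5,0,0,0,0,5],[-5.8,0.7,0,0,0,0,5],[-5.7,0.9,0,0,0,0,5],[-5.7,1.1,0,0,0,0,5],[-5.6,1.3,0,0,0,0,5]]])

```text
clock: 15.37
tcp_pos: [0.5363, 0.022, 0.2077]
eef_rot: [-0.702, 0.077, -0.077, 0.703]
force: [1.6, 5.3, 1.5]
opening: 0.0095
```

Run:
```python
from h import *
lid()
```

```text
stand tcp [ 27.7659  -0.215  207.6878] r 165.84233242667779 theta 75.95968728332987 open 0.009484329884118983 F stand [0.3887 5.5248 1.5471]
```

Emit:
step_arm(deltas=[[[-5.6,1.5,-0.1,0,0,0,5],[-5.5,1.7,-0.1,0,0,0,5],[-5.5,1.9,-0.1,0,0,0,5],[-5.4,2.1,-0.1,0,0,0,5],[-5.3,2.3,-0.1,0,0,0,5],[-5.2,2.4,-0.1,0,0,0,5],[0,0,0,0,0,0,5]]])

```text
clock: 15.95
tcp_pos: [0.5032, 0.0288, 0.1949]
eef_rot: [-0.702, 0.078, -0.076, 0.703]
force: [-0.1, 5.1, 0.4]
opening: 0.0093
```

Run:
```python
from h import *
lid()
im=eyes.grab_frame("side");cv2.imwrite("pics/side18.png",cv2.resize(im[110:260,240:360,::-1],None,fx=4,fy=4,interpolation=2))
```

```text
stand tcp [ -5.9184  -0.8001 194.9331] r 165.55168838500882 theta 63.48081211065507 open 0.009334582450259926 F stand [-1.17    4.9731  0.4068]
```

View pics/side18.png

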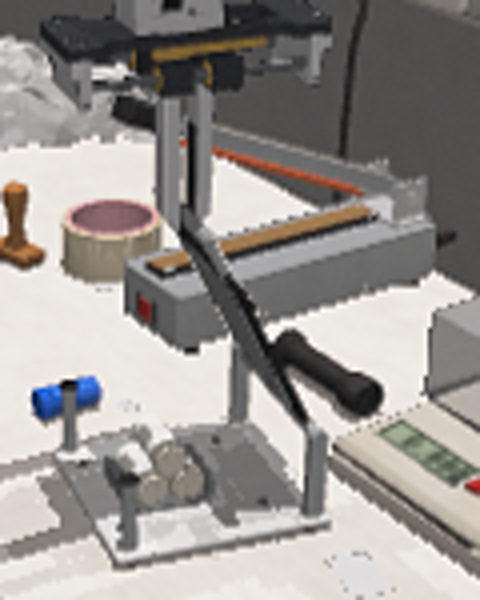

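Emit:
step_arm(deltas=[[[-3,1.4,-0.2,0,0,0,5],[-3,1.5,-0.2,0,0,0,5],[-3,1.5,0,0,0,0,5],[0,0,0,0,0,0,5],[0,0,0,0,0,0,5]]])

```text
clock: 16.42
tcp_pos: [0.4951, 0.0305, 0.1907]
eef_rot: [-0.702, 0.078, -0.076, 0.704]
force: [1.3, 5.3, -0.2]
opening: 0.0093
```

Run:
```python
from h import *
lid()
im=eyes.grab_frame("side");cv2.imwrite("pics/side19.png",im[:,:,::-1]);cv2.imwrite("pics/side19z.png",cv2.resize(im[140:230,275:345,::-1],None,fx=6.6,fy=6.6,interpolation=2))
im=eyes.grab_frame("top");cv2.imwrite("pics/top19.png",im[:,:,::-1]);cv2.imwrite("pics/top19z.png",cv2.resize(im[120:240,220:340,::-1],None,fx=5,fy=5,interpolation=2))
C=np.array([.5092,.0283,0]);M=R.from_euler('z',np.radians(-12.6)).as_matrix()
for th in (57,60,63):
  t=np.radians(th)
  for y in(-45,45): print(th,y,(proj("side",C+M@np.array([68-166*np.cos(t),y,74+166*np.sin(t)])/1e3)-[275,140])*6.6)
  for y in(-64,64): print(th,y,"panel edge",(proj("side",C+M@np.array([68-138*np.cos(t),y,74+138*np.sin(t)])/1e3)-[275,140])*6.6)
```

```text
stand tcp [-14.2329  -0.9595 190.6525] r 165.69786745928099 theta 60.245653073983675 open 0.009252468797770731 F stand [ 0.0982  5.4377 -0.219 ]
57 -45 [ 69.4056 221.1899]
57 45 [ -6.5188 137.5585]
57 -64 panel edge [122.482  289.2493]
57 64 panel edge [ 12.5458 167.3051]
60 -45 [ 87.2213 207.9556]
60 45 [ 10.1513 125.1587]
60 -64 panel edge [137.3124 278.244 ]
60 64 panel edge [ 26.0541 157.2614]
63 -45 [105.5683 195.5586]
63 45 [ 27.3346 113.5597]
63 -64 panel edge [152.5756 267.9225]
63 64 panel edge [ 39.9755 147.8612]
```

View pics/side19z.png

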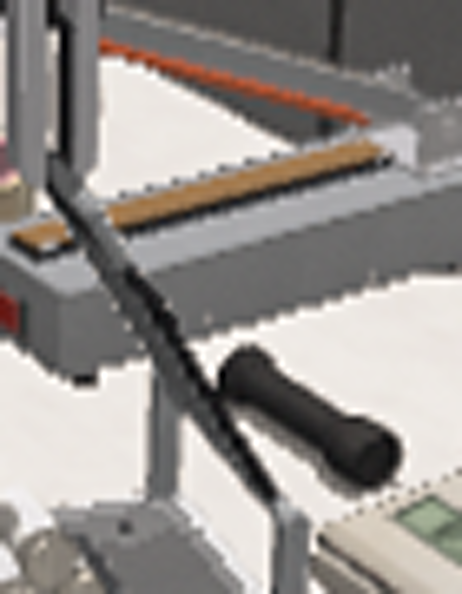

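View pics/top19z.png

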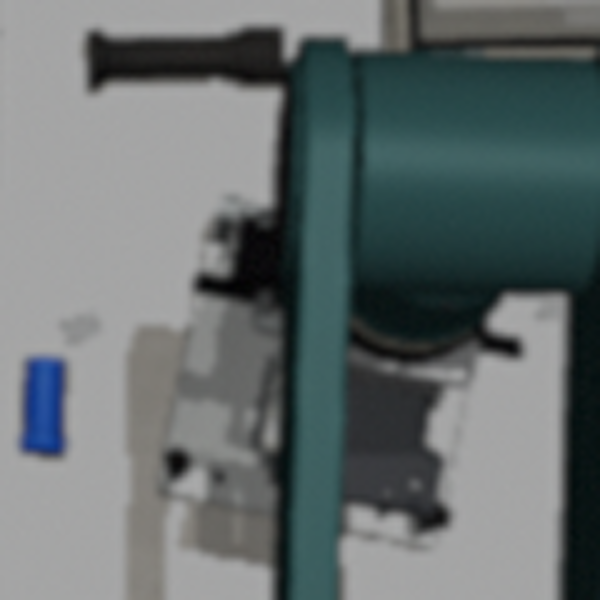

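View pics/side19.png

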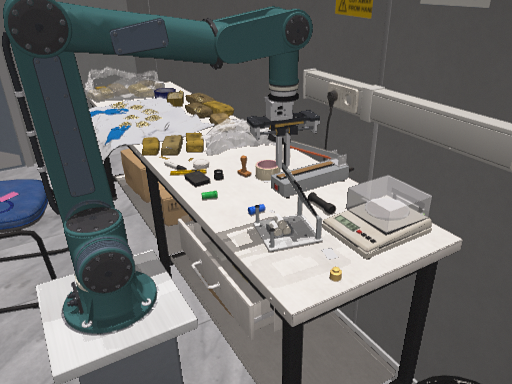

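Run:
```python
from h import *
C=np.array([.5092,.0283,0]);M=R.from_euler('z',np.radians(-12.6)).as_matrix()
P_=lambda t,r,y:(proj("side",C+M@np.array([68-r*np.cos(t),y,74+r*np.sin(t)])/1e3)-[275,140])*6.6
for th in(56,60,64):
  t=np.radians(th)
  for y in(-64,64):
    a=P_(t,10,y);b=P_(t,130,y);print(th,y,a,b,"du/dv",(a-b)[0]/(a-b)[1])
im=cv2.imread("pics/side19.png")[150:220,275:325]
cv2.imwrite("pics/e.png",cv2.resize(im,None,fx=8,fy=8,interpolation=cv2.INTER_NEAREST))
```

```text
56 -64 [273.8778 497.4112] [127.9668 306.5662] du/dv 0.7645527009094027
56 64 [157.0869 364.4947] [ 17.9373 183.5288] du/dv 0.7689273692273103
60 -64 [275.2225 496.402 ] [146.4265 292.6614] du/dv 0.6321570012332329
60 64 [158.3177 363.5685] [ 34.7533 170.8304] du/dv 0.6411001445877301
64 -64 [276.6166 495.471 ] [165.6055 279.893 ] du/dv 0.5149466219364296
64 64 [159.5961 362.7167] [ 52.256  159.2021] du/dv 0.5274319354606345
```

View pics/e.png

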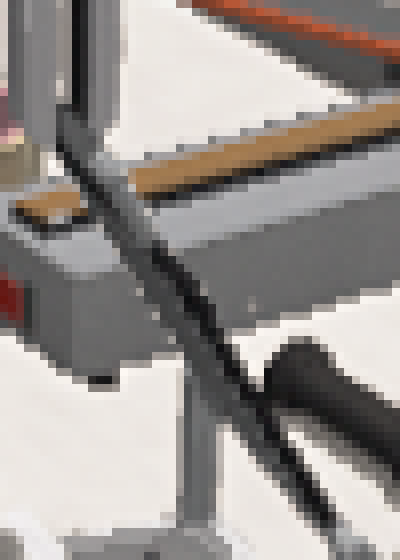

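Emit:
step_arm(deltas=[[[0,0,0,0,0,0,5],[0,0,0,0,0,0,5],[0,0,0,0,0,0,5],[0,0,0,0,0,0,5],[0,0,0,0,0,0,5],[0,0,0,0,0,0,5],[0,0,0,0,0,0,5],[0,0,0,0,0,0,5]]])

```text
clock: 17.18
tcp_pos: [0.4952, 0.0305, 0.1907]
eef_rot: [-0.702, 0.078, -0.076, 0.704]
force: [1.5, 6.1, -0.1]
opening: 0.0089
```

Run:
```python
from h import *
lid()
im=eyes.grab_frame("side");cv2.imwrite("pics/s20.png",cv2.resize(im[200:250,255:315,::-1],None,fx=12,fy=12,interpolation=2))
```

```text
stand tcp [-14.1     -0.9479 190.7131] r 165.68463572587308 theta 60.29597724679738 open 0.008890456914595531 F stand [ 0.0873  6.2578 -0.1457]
```

View pics/s20.png

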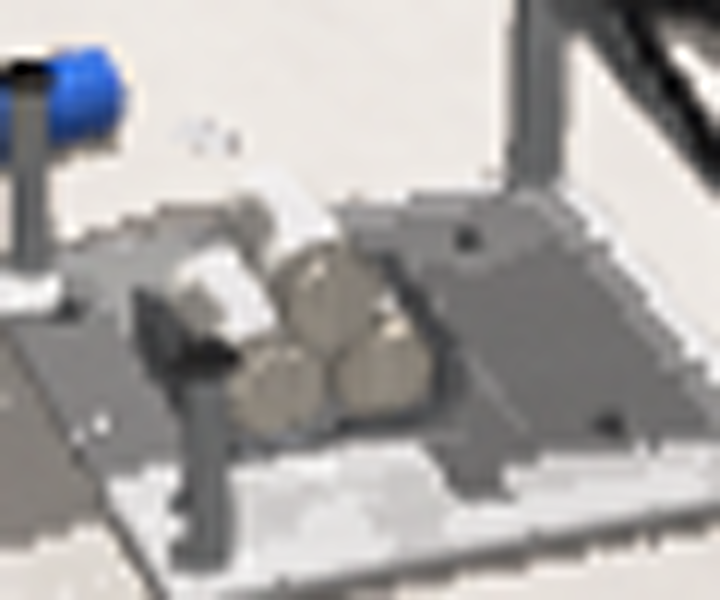

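The pile is intact and the lid is steady at about 60°, so I'm handing in.

```bash
python3 -c "
from station import close_job
print(close_job())"
```

```text
the job is handed in; nothing more can be done
None
```

I laid the loose vial in the groove on the two stand vials and let go. I then pinched the lid's bar, brought the lid forward and handed the job in at about 17 s, still gripping the bar with 20 N.

- **Pile:** the last side view shows all three vials stacked. On the cap side, which the camera faces, their ends are about flush; I did not check the far ends closely. The top vial touched down at the predicted height, within 1 mm.
- **Lid:** the arm pose gives about 60.3°, and the panel edge in the side image gives about 59.5°. It did not move over 0.6 s of holding still.
- **Bystanders and look-alikes:** I never touched the brass weight, the stamp, the pad or the blue and green look-alikes. They look unmoved in the pictures, but I did not measure their positions afterwards.
- **Fingertip height disagreed:** the fingertips showed about 20 mm above the reported tool point, in the images and with no contact felt below table height. I worked from the seen tip heights instead.
- **Sideways force:** about 5–6 N along the hinge remained on the grip at the end, and two small corrections did not remove it.

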